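# Set and store the inspection lamp's brightness

### The job

Turn the stiff knob on top of the small free-standing lamp controller clockwise until its pointer lines up with the preset tab on the ring around it, pressing down on the knob as you turn so that the controller neither spins nor slides on its smooth plate; lean on it with less than 30 N. Then let go of the knob and press the round store key on the controller's top fully down and release it. Leave the controller standing where it was, the tab where it is set and the other things on the bench undisturbed.

Things in the scene. Friction and masses are not known exactly. Their poses are not given: they have to be found in the camera images.
- plate: fixed smooth aluminium plate, 280 x 240 x 6 mm, on which the controller stands. Origin: centre of its underside, on the bench top; z up. Unless the controller is pressed down, it spins on the plate before its knob turns: a downward push of 12 to 20 N on the knob is enough to hold it in all cases; it resists a push stiffly, so a few mm too low is far too hard
- unit: the lamp controller: loose white box, 160 mm (its x) x 100 mm (its y), case top 53 mm above its underside, 0.37 kg, on four rubber feet at x = +-60, y = +-35 mm. Origin: centre of its underside, on the plate's top; z up; -x is its front (the key's end), +x its back (the knob's end). The knob's axis stands at x = +35, y = 0, the key's at x = -58, y = 0
- unit_left (a point): front left upper corner of the controller's case top, at x = -70, y = +45, z = 53 mm of the controller
- unit_right (a point): back right upper corner of the controller's case top, at x = +70, y = -45, z = 53 mm of the controller
- knob_grip (a point): the knob's grip point, on its turning axis, 77 mm above the controller's underside; -x is the way its pointer (nose, white line) points, z up. Black knob: flat skirt disc (60 mm diameter, top 64 mm above the controller's underside) with an upright bar grip along its x, 44 mm long, 12 mm wide, up to 90 mm. Grip the bar's long flat sides; fingertips can bear down on the skirt beside it
- tab (a point): top of the preset tab, a small steel block (14 x 6 mm, top 61 mm above the controller's underside) that stands out from the steel ring round the knob's foot (72 mm diameter), 44 mm from the knob's axis. Axes: -x points from the knob's axis outward through the tab. The ring is locked on the case
- knob (a joint): turn of the knob, rad; grows clockwise seen from above; 0 when the pointer faces the controller's front (-x); stops at -1.5 and 1.0. At the start it is below the tab's value, by 0.55 to 1.45 rad. It is stiff: friction about 0.30 N m, so grip it with 40 N or more
- ring (a joint): where the preset ring is locked, rad, measured as knob: the pointer lines up with the tab when the two values are equal
- key_top (a point): middle of the top of the round grey store key, 18 mm diameter, standing 6 mm above the case top (59 mm above the controller's underside)
- key (a joint): travel of the store key, m: 0 out, 0.004 fully down; it springs back. About 1.6 N to start it, 4 N fully down
- lens_can: bare steel capped lens can, 38 mm diameter, 44 mm tall, standing on the plate on the unit's left (+y) side. Origin: centre of its underside. To be left alone
- dish: shallow glass dish, 60 mm diameter, 14 mm tall, on the plate on the unit's right (-y) side. Origin: centre of its underside. To be left alone
- wafer_box: flat closed carrier box, 90 x 90 x 24 mm, far left of the plate. Origin: centre of its underside. To be left alone
- chip_tray: black divided chip tray, 120 x 100 x 16 mm, right of the plate. Origin: centre of its underside. To be left alone
- rinse: clear capped rinse bottle, 52 mm diameter, 130 mm tall, back left. Origin: centre of its underside. To be left alone
- mouse: black computer mouse, 100 x 60 x 24 mm, left of the plate, near the robot. Origin: centre of its underside. To be left alone
Not all that is in view belongs to the job. Leave any pink, purple or turquoise look-alike of the unit alone.

How it is judged:
By the outcome, as a careful person would: the job done as asked, in the order asked, and still so for the second after the job is handed in, with the robot touching nothing.
It also fails if it takes over 72 s, if anything falls off the work surface, if the arm or the gripper's body presses on something with over 40 N, if the wrist force passes 120 N, or if a joint passes its speed limit or range.

### The arm

A 7-joint arm with a two-finger parallel gripper is mounted at the origin on the work surface. World frame = base frame: x ahead of the robot, y to its left, z up, the work surface at z = 0. Lengths are in mm, angles in rad, forces in N, time in s.
With the tool pointing down it reaches from about 400 to 900 mm from the base axis. Payload 5.5 kg.
Tool frame: the origin (TCP) lies at the very end of the fingers, on their centre line; the grasp point (between the pads) lies 19 mm behind it; z points along the fingers, x is the direction in which the jaws open and shut, and the axes are right-handed (so a half turn about z gives the same grasp; the last joint's range is limited). The gripper opens to 92 mm and grips with 3 to 60 N. Pads are 19 mm wide; open, the fingers measure 130 mm over their backs; the gripper's body (75 mm by 190 mm) begins 47 mm behind the grasp point.
Start: joints at [-1.04, 0.501, -0.427, 1.55, 0.221, 1.138, -0.21], TCP at [171.957, 626.842, 192.229] pointing down, gripper open.
Joint ranges: [-2.88, 2.88], [-0.31, 2.03], [-1.54, 1.56], [0.2, 2.42], [-1.41, 4.55], [0.19, 2.02], [-2.57, 2.57]. Speed limits (rad/s): [2.57, 2.57, 3.14, 3.14, 3.14, 3.14, 3.14].

### API

Orientations are given as a rotation vector (axis times angle).
In Python, from rig import ctrl gives the robot as it stands.
- The arm moves only by the shell command python3 -m inch 'ROWS' [FORCE]. ROWS is JSON, a list of rows, each an object with "offset": the shift along the tool's x, y, z in cm, a list of three; "yaw": the turn about the tool's z in rad; "gripper": the closure in counts, from 0 (fully open) to 255 (shut). A call has 1 to 12 rows; each row shifts and turns the commanded pose from where the row before left it, along the tool's axes as they then stand; what a row does not reach is not made up. A row lasts 1/8 s, in which the tool goes at most 62.5 mm and 10.7 degrees, less where a joint would pass 70% of its speed; a pose out of reach is approached as far as the arm can. A call with a gripper value outside its range is refused whole. The fingers move at their own pace and stop on an object; FORCE is the grip in N (left out, the last holds). Time passes only in rows, so rows that do not move let the fingers close. It gives the time, the measured TCP pose, the force and the opening at its end, in the units of the state.
- ctrl.get_obs(): the state, without advancing time (a new reading comes with each control period).
- ctrl.camera(name): name is "scene" or "top"; returns a dict with "frame" (420x560x3 uint8, red, green, blue), "vfov" (degrees; the focal length in pixels is half the picture's height over the tangent of half this angle, whatever the lens; pixels are square), "cx", "cy" (the principal point, pixels), "view" (4x4, takes a point from world to camera coordinates). Camera axes: x right, y down, z forward; pixel columns grow to the right and rows downward; lengths in mm; the calibration is good to about 2 mm. A picture is of the moment at which its call begins. There is no depth.
- ctrl.job_done(): hands the job in, once; it reports no verdict.
The state is a dict: "time_s": time; "qpos": joint angles; "dq": joint speeds; "joint_torque": joint torques, N m; "position": TCP position; "orientation": TCP orientation; "force": force on the tool from outside, world axes, zero at the start; "ft_torque": the same for the moment, N m; "finger_gap": finger opening in mm.
Only numpy, scipy, OpenCV 4.12 (cv2) and the standard library are available. Lean on these libraries where they do the work, as an engineer would, in place of code of your own. Each camera call takes 0.05 s, during which the arm holds its last target.

## Working session

There is one attempt and no reset: what is moved stays moved. The work goes in short steps, Python scripts to look and compute and a shell command to move; the robot and the scene stay as the last step left them, time stands still between calls to the robot, and variables do not carry over. Pictures are saved under pics/ and viewed, and the job is handed in when it is done.

```bash
ls; mkdir -p pics; python3 - <<'E'
from rig import ctrl
import cv2,numpy as np
o=ctrl.get_obs()
for k,v in o.items(): print(k,np.round(v,3))
for n in("scene","top"):
    c=ctrl.camera(n); cv2.imwrite(f"pics/{n}0.png",c["frame"][:,:,::-1]); print(n,c["vfov"],c["cx"],c["cy"],np.round(c["view"],4).tolist(),[k for k in c])
E
```

```text
pics
time_s 0.0
qpos [-1.04   0.502 -0.427  1.551  0.221  1.138 -0.21 ]
dq [ 0.001  0.    -0.     0.001 -0.001 -0.    -0.002]
joint_torque [ 1.0000e-03 -5.6660e+01 -5.8160e+00 -2.7911e+01 -6.9000e-02  3.1000e-02
  0.0000e+00]
position [171.835 626.092 191.188]
orientation [ 2.497e+00  1.904e+00 -2.000e-03]
force [ 0.158  1.461 -0.386]
ft_torque [ 0.023 -0.015 -0.003]
finger_gap 91.704
scene 47.6828382817142 278.99876462988254 217.86096075669934 [[-0.1132, 0.9936, -0.0024, 45.4938], [0.5977, 0.0661, -0.799, -238.0546], [-0.7937, -0.0919, -0.6014, 1610.4904], [0.0, 0.0, 0.0, 1.0]] ['frame', 'vfov', 'cx', 'cy', 'view']
top 49.24925128877562 278.37490072730606 210.7653668347862 [[-0.0272, -0.9995, -0.0137, 28.1246], [-0.9822, 0.0292, -0.1855, 486.0915], [0.1858, 0.0084, -0.9825, 1155.8422], [0.0, 0.0, 0.0, 1.0]] ['frame', 'vfov', 'cx', 'cy', 'view']
```

View pics/scene0.png

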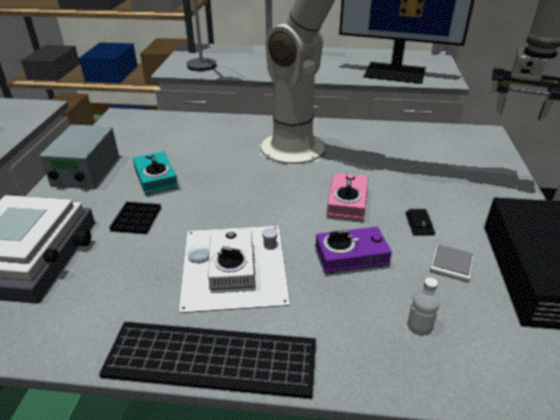

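View pics/top0.png

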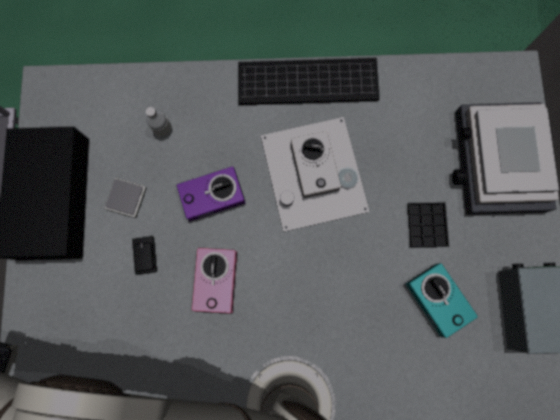

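The unit is the white box on the white plate: top view about (316,165), scene about (231,260). The purple, pink and turquoise ones are look-alikes. I'll confirm that in an enlarged crop.

```bash
python3 - <<'E'
import cv2
t=cv2.imread("pics/top0.png")[110:235,255:375]; s=cv2.imread("pics/scene0.png")[220:310,175:295]
cv2.imwrite("pics/tc.png",cv2.resize(t,None,fx=4.8,fy=4.8,interpolation=cv2.INTER_CUBIC))
cv2.imwrite("pics/sc.png",cv2.resize(s,None,fx=6,fy=6,interpolation=cv2.INTER_CUBIC))
E
```

```text
(no output)
```

View pics/tc.png

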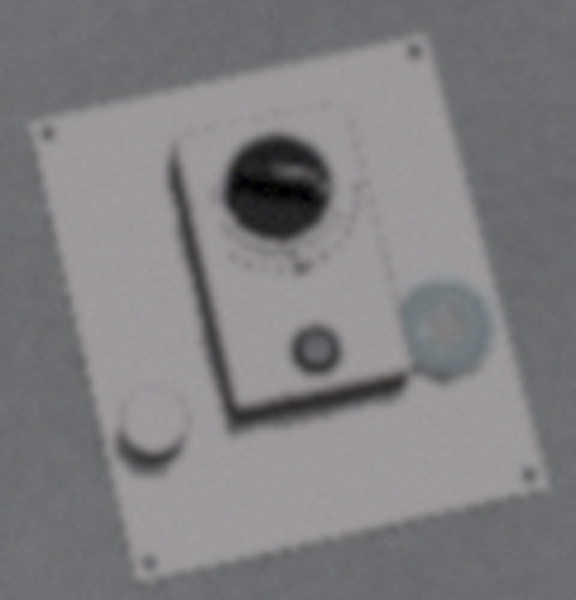

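View pics/sc.png

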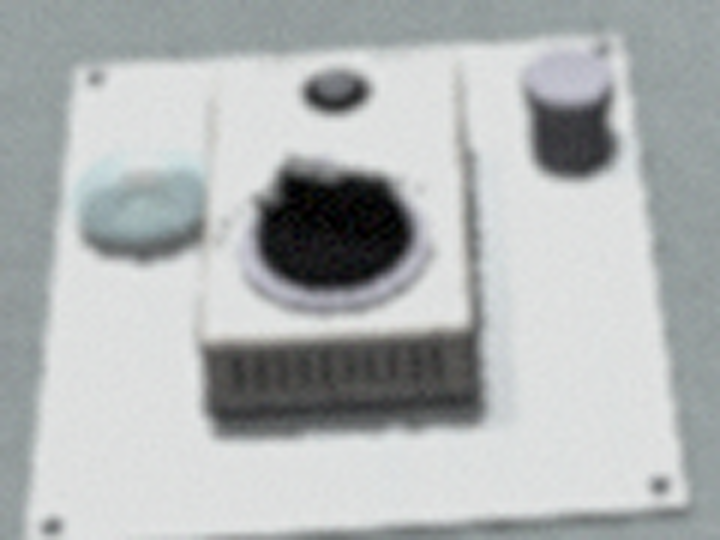

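```bash
cat > h.py <<'E'
import numpy as np,cv2,pickle
def K(c):
    f=c["frame"].shape[0]/2/np.tan(np.radians(c["vfov"])/2)
    return np.array([[f,0,c["cx"]],[0,f,c["cy"]],[0,0,1]])
def ray(c,uv,z):
    R=c["view"][:3,:3];t=c["view"][:3,3];o=-R.T@t
    d=R.T@np.linalg.solve(K(c),[uv[0],uv[1],1.]);return o+d*(z-o[2])/d[2]
def proj(c,p):
    q=K(c)@(c["view"][:3,:3]@np.asarray(p,float)+c["view"][:3,3]);return q[:2]/q[2]
def grab(n,k):
    from rig import ctrl
    cs=[ctrl.camera(n) for _ in range(k)];c=dict(cs[0]);c["frame"]=np.mean([x["frame"].astype(float) for x in cs],0);return c
def rect(c,x0,y0,z,w,h,s):  # plane z patch: columns = -y, rows = -x (top: larger x)
    M=np.array([[0,-1/s,y0],[-1/s,0,x0],[0,0,1]])
    R=c["view"][:3,:3];t=c["view"][:3,3]
    H=K(c)@np.c_[R[:,0],R[:,1],R[:,2]*z+t]@M
    return cv2.warpPerspective(c["frame"].astype(np.float32),H,(w,h),flags=cv2.INTER_CUBIC|cv2.WARP_INVERSE_MAP)
E
python3 - <<'E'
from h import *
cs={n:grab(n,8) for n in("top","scene")}
pickle.dump(cs,open("c.pkl","wb"))
t=cs["top"]
# plate corners from white mask
for n in cs:
    f=cs[n]["frame"]; g=f.mean(2)
    th=110 if n=="top" else 190
    m=(g>th).astype(np.uint8)
    cv2.imwrite(f"pics/m{n}.png",m*255)
    N,l,s,_=cv2.connectedComponentsWithStats(m)
    i=l[210,320] if n=="top" else l[285,205]
    q=(l==i).astype(np.uint8)
    cn=max(cv2.findContours(q,0,1)[0],key=cv2.contourArea)
    hull=cv2.convexHull(cn); ap=cv2.approxPolyDP(hull,5,True)[:,0]
    P=[ray(cs[n],p,6)[:2] for p in ap]
    print(n,ap.tolist(),np.round(P).tolist(),[round(np.linalg.norm(P[k]-P[k-1])) for k in range(len(P))],np.mean(P,0))
f=t["frame"][110:235,255:375]
e=cv2.resize(np.clip((f-20)*1.7,0,255).astype(np.uint8)[:,:,::-1],None,fx=4.8,fy=4.8,interpolation=cv2.INTER_CUBIC)
cv2.imwrite("pics/tc2.png",e)
E
```

```text
top [[219, 105], [344, 116], [356, 128], [377, 193], [375, 210], [268, 314], [192, 309]] [[805.0, 175.0], [760.0, -177.0], [723.0, -209.0], [535.0, -255.0], [489.0, -247.0], [222.0, 49.0], [240.0, 247.0]] [569, 355, 48, 194, 48, 398, 199] [539.14024761 -59.56777868]
scene [[277, 226], [288, 303], [179, 309], [188, 231]] [[442.0, -1.0], [711.0, 55.0], [754.0, -177.0], [489.0, -229.0]] [233, 275, 236, 271] [599.23060258 -87.87638893]
```

```bash
python3 - <<'E'
from h import *
cs=pickle.load(open("c.pkl","rb")); t=cs["top"]
g=t["frame"].mean(2); print(g[215,320],g[240,250],g[60,330])
m=(g>130).astype(np.uint8)
m=cv2.morphologyEx(m,cv2.MORPH_OPEN,np.ones((3,3)))
N,l,s,_=cv2.connectedComponentsWithStats(m); i=l[215,320]
cn=max(cv2.findContours((l==i).astype(np.uint8),0,1)[0],key=cv2.contourArea)
ap=cv2.approxPolyDP(cv2.convexHull(cn),6,True)[:,0]
P=[ray(t,p,6)[:2] for p in ap]
print(ap.tolist(),np.round(P).tolist(),[round(np.linalg.norm(P[k]-P[k-1])) for k in range(len(P))],np.mean(P,0))
r=rect(t,720,20,6+53,600*1,600,3)   # 200mm patch at case top
cv2.imwrite("pics/r59.png",np.clip((r-20)*1.6,0,255).astype(np.uint8)[:,:,::-1])
E
```

```text
154.875 111.79166666666667 29.541666666666668
[[339, 118], [367, 207], [288, 229], [263, 139]] [[755.0, -163.0], [497.0, -226.0], [444.0, -10.0], [700.0, 52.0]] [222, 265, 222, 263] [598.76571648 -86.61015643]
```

View pics/tc2.png

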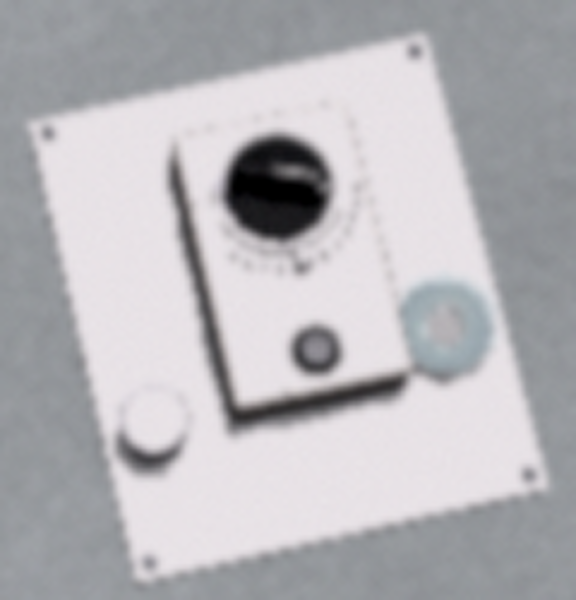

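View pics/r59.png

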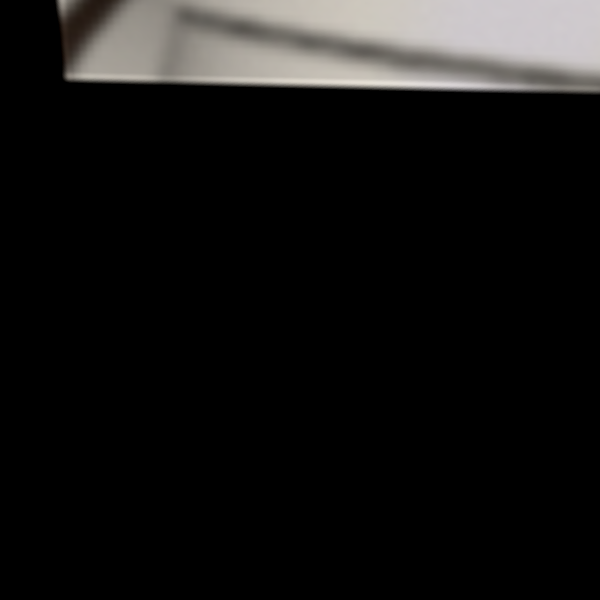

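```bash
sed -i 's|M=np.array.*|M=np.array([[0,-1/s,x0],[-1/s,0,y0],[0,0,1]])|' h.py; python3 - <<'E'
from h import *
cs=pickle.load(open("c.pkl","rb"))
for n in cs:
  for z in (59,96):
    r=rect(cs[n],720,20,z,600,600,3)
    cv2.imwrite(f"pics/r{n}{z}.png",np.clip((r-10)*(1.5 if n=="top" else 1.05),0,255).astype(np.uint8)[:,:,::-1])
# straightness of keyboard top edge / table edge in top view
g=cs["top"]["frame"]; 
d=[]
for u in range(40,530,35):
    col=g[40:90,u]; sat=col[:,1]-col[:,0]  # green vs grey
    k=np.argmax(np.convolve(col[:,0],[1,1,1,-1,-1,-1],'valid'));d.append((u,40+k+3))
print(d)
E
```

```text
[(40, np.int64(66)), (75, np.int64(65)), (110, np.int64(64)), (145, np.int64(63)), (180, np.int64(62)), (215, np.int64(60)), (250, np.int64(58)), (285, np.int64(57)), (320, np.int64(56)), (355, np.int64(55)), (390, np.int64(55)), (425, np.int64(54)), (460, np.int64(53)), (495, np.int64(52))]
```

View pics/rtop59.png

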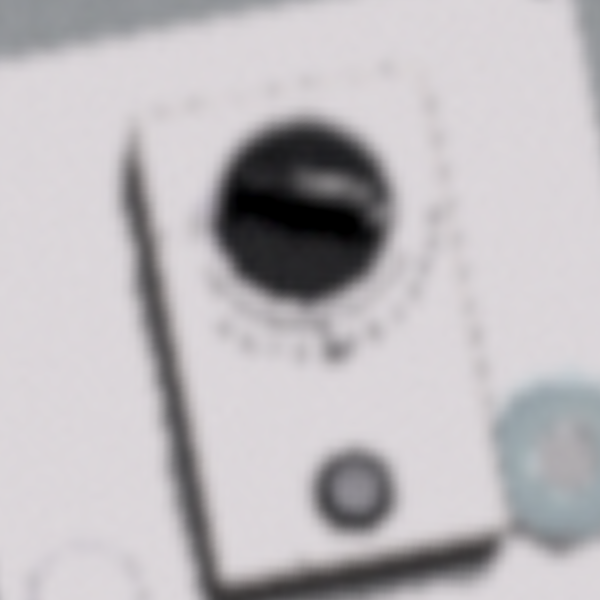

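View pics/rscene59.png

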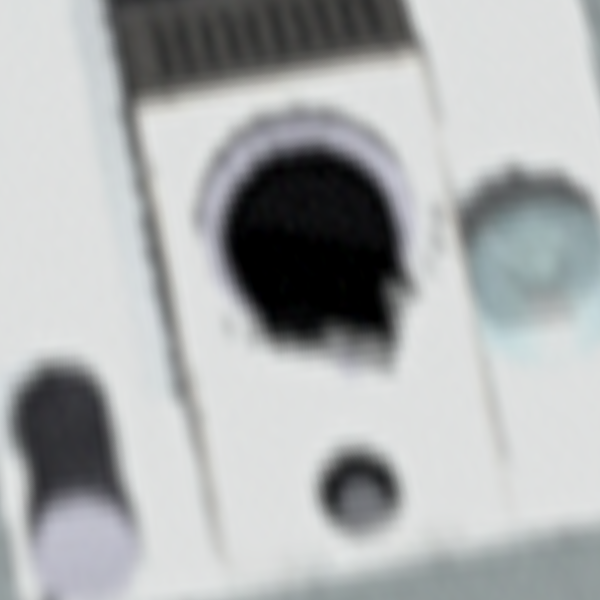

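View pics/rscene96.png

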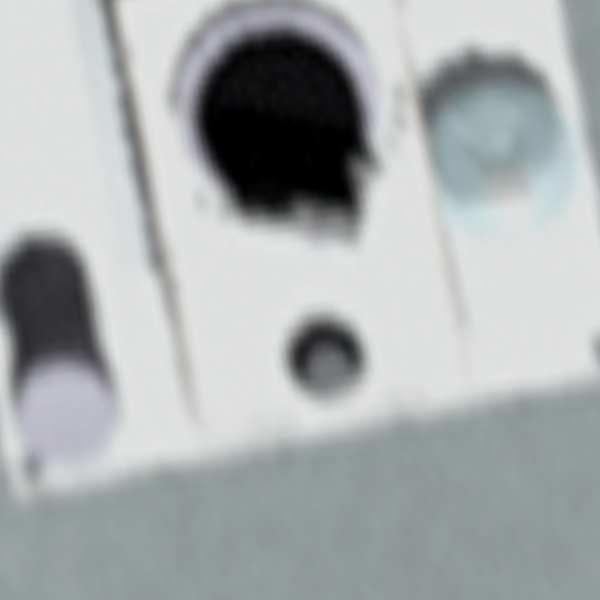

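```bash
python3 - <<'E'
from h import *
cs=pickle.load(open("c.pkl","rb"))
for n in cs:
    R=cs[n]["view"][:3,:3];print(n,-R.T@cs[n]["view"][:3,3])
a=rect(cs["top"],700,-20,96,400,400,5); b=rect(cs["scene"],700,-20,96,400,400,5)
a=np.clip((a-5)*2.2,0,255); b=np.clip((b-0)*2.2,0,255)
cv2.imwrite("pics/knob.png",np.hstack([a,b]).astype(np.uint8)[:,:,::-1])
E
```

```text
top [ 263.41151327    4.18973657 1226.23157142]
scene [1425.62095173  118.52315548  778.44476011]
```

View pics/knob.png

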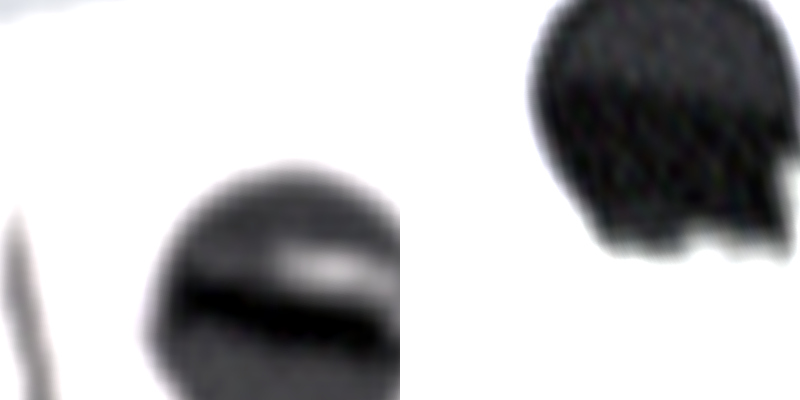

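```bash
python3 - <<'E'
from h import *
cs=pickle.load(open("c.pkl","rb"))
# skirt: dark circle boundary, top view at z=70 ; key at z=65
def circ(n,z,x0,y0,th,pick):
    s=4; r=rect(cs[n],x0,y0,z,400,400,s).mean(2)
    m=(r<th).astype(np.uint8); l=cv2.connectedComponents(m)[1]
    q=(l==l[pick[1],pick[0]]).astype(np.uint8)
    cn=max(cv2.findContours(q,cv2.RETR_EXTERNAL,cv2.CHAIN_APPROX_NONE)[0],key=cv2.contourArea)[:,0]
    W=np.c_[x0-cn[:,1]/s,y0-cn[:,0]/s]
    return W,r
def fit(W):
    A=np.c_[2*W,np.ones(len(W))]; w=np.ones(len(W))
    for _ in range(20):
        s=np.linalg.lstsq(A*w[:,None],(W**2).sum(1)*w,rcond=None)[0]; c=s[:2]; R=np.sqrt(s[2]+c@c)
        e=np.abs(np.linalg.norm(W-c,axis=1)-R); w=1/(1+(e/.5)**2)
    return c,R,np.median(e)
W,r=circ("top",70,700,-30,90,(210,140)); print("skirt top",fit(W)); 
W2,r2=circ("scene",70,700,-30,110,(210,140)); 
Wb=W2[W2[:,0]>np.percentile(W2[:,0],45)]; print("skirt scene back half",fit(Wb))
for n,th in(("top",100),("scene",130)):
    W,r=circ(n,65,600,-50,th,(195,172) if n=="top" else (195,172)); print("key",n,r[172,195],fit(W),W.min(0),W.max(0))
a=rect(cs["top"],700,-30,96,480,480,6); b=rect(cs["scene"],680,-30,96,320,480,4)
cv2.imwrite("pics/knob2.png",np.clip((np.hstack([a,b])-5)*1.9,0,255).astype(np.uint8)[:,:,::-1])
E
```

```text
skirt top (array([645.83732776, -79.78541571]), np.float64(29.12611085677303), np.float64(0.2914888358849961))
skirt scene back half (array([654.44562655, -79.65847745]), np.float64(28.439231754922318), np.float64(0.22908401267834755))
key top 102.73313 (array([552.12386564, -99.64789598]), np.float64(52.12326928927308), np.float64(6.961544414821262)) [ 500.25 -149.75] [600. -50.]
key scene 124.12329 (array([563.86927234, -97.601996  ]), np.float64(12.406954320489262), np.float64(0.21643362872339278)) [ 553.25 -110.25] [576.25 -85.  ]
```

View pics/knob2.png

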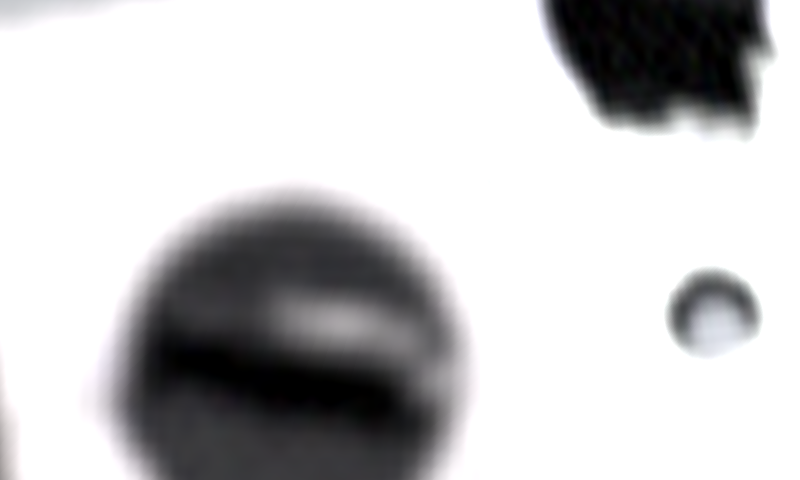

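```bash
python3 - <<'E'
from h import *
cs=pickle.load(open("c.pkl","rb"))
a=rect(cs["top"],630,-55,63,480,560,8); b=rect(cs["scene"],630,-70,67,320,560,8)
a=np.clip((a-60)*1.6,0,255); b=np.clip((b-60)*1.3,0,255)
cv2.imwrite("pics/tab.png",np.hstack([a,b]).astype(np.uint8)[:,:,::-1])
E
```

```text
(no output)
```

View pics/tab.png

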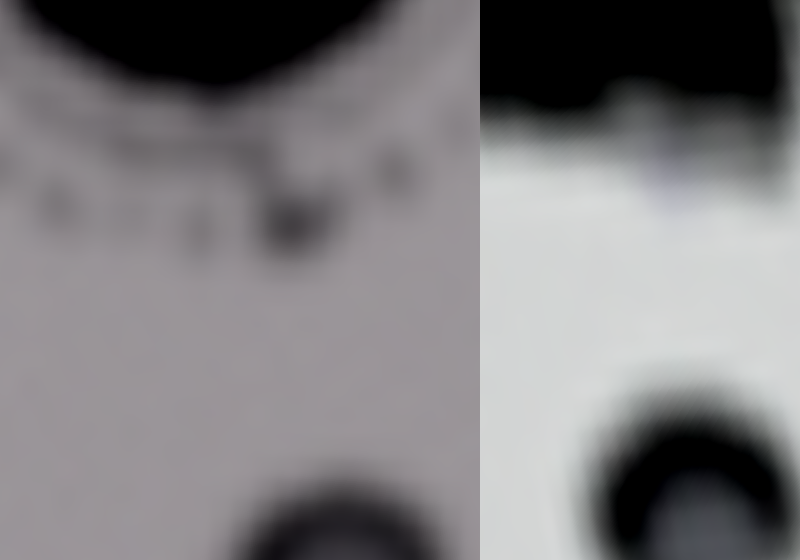

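```bash
python3 - <<'E'
from h import *
from scipy.optimize import least_squares
cs=pickle.load(open("c.pkl","rb"))
def edge(n,z,c,rr,angs,sgn=1):
    s=4;x0,y0=c[0]+50,c[1]+50
    g=cv2.GaussianBlur(rect(cs[n],x0,y0,z,400,400,s).mean(2),(0,0),2)
    out=[]
    for a in angs:
        r=np.arange(rr[0],rr[1],.1);X=c[0]+r*np.cos(a);Y=c[1]+r*np.sin(a)
        v=cv2.remap(g,((y0-Y)*s).astype(np.float32)[None],((x0-X)*s).astype(np.float32)[None],1)[0]
        d=np.gradient(v)*sgn;k=np.argmax(d);out.append((X[k],Y[k]))
    return np.array(out)
def fitc(P,R=None):
    f=(lambda p:np.hypot(*(P-p[:2]).T)-(p[2] if R is None else R))
    return least_squares(f,[*P.mean(0),30][:3 if R is None else 2],loss="soft_l1",f_scale=.5)
A=np.linspace(-1.4,1.4,60)+.2
for n,z,R,rr,nm in(("top",70,30,(24,34),"skirt"),("scene",59,36,(33,41),"ring")):
    P=edge(n,z,(647.5,-81),rr,A)
    r=fitc(P);r2=fitc(P,R);print(nm,n,r.x,"fixedR",r2.x,np.abs(r2.fun).mean())
for n in("top","scene"):
    P=edge(n,59,(556.7,-99),(8,17),np.linspace(0,6.28,80));r=fitc(P);print("key",n,r.x,np.abs(r.fun).mean())
# case top edges, z=59: lateral profile perpendicular to the sides
from numpy import cos,sin
for n in("top","scene"):
  yaw=.19; ux=np.array([cos(yaw),sin(yaw)]);uy=np.array([-sin(yaw),cos(yaw)])
  o=np.array([556.7,-99])+58*ux; g=cv2.GaussianBlur(rect(cs[n],740,40,59,960,960,4).mean(2),(0,0),1.5)
  for side in(1,-1):
    pts=[]
    for s in np.arange(-60,60,4):
        d=np.arange(40,60,.2);Q=o+s*ux+np.outer(d*side,uy)
        v=cv2.remap(g,((40-Q[:,1])*4).astype(np.float32)[None],((740-Q[:,0])*4).astype(np.float32)[None],1)[0]
        k=np.argmin(np.gradient(v)); pts.append((s,d[k]*side))
    pts=np.array(pts);print(n,side,pts[:,1].round(1).tolist())
    b=pts;
    for _ in range(4):
        p=np.polyfit(b[:,0],b[:,1],1);e=np.abs(np.polyval(p,pts[:,0])-pts[:,1]);b=pts[e<max(1,np.median(e))]
    print("yaw",yaw+p[0],"off",p[1],len(b))
E
```

```text
skirt top [647.5704676  -80.29639911  27.85600531] fixedR [645.01868488 -80.84023793] 0.7989390944831167
ring scene [647.15439435 -81.81390658  37.58042919] fixedR [649.13972921 -81.49231118] 0.5457269534302824
key top [556.69445653 -97.97693902  13.47593963] 0.6033230782060789
key scene [555.33455389 -99.83523209  13.24494681] 0.5849405443699378
top 1 [51.0, 50.4, 51.6, 51.0, 50.2, 51.6, 51.0, 50.2, 51.6, 51.0, 50.0, 51.8, 51.0, 50.0, 51.4, 50.8, 50.0, 51.6, 50.6, 49.8, 51.4, 50.6, 50.0, 51.6, 50.6, 50.0, 51.4, 50.6, 50.0, 51.4]
yaw 0.18736373748609547 off 50.801394141639 30
top -1 [-46.2, -47.0, -47.8, -46.4, -47.2, -55.6, -57.0, -44.6, -45.6, -45.0, -44.8, -46.2, -46.6, -45.0, -45.8, -44.6, -45.8, -46.0, -45.6, -46.6, -40.0, -40.0, -40.0, -41.0, -45.0, -46.2, -44.8, -45.8, -45.6, -44.8]
yaw 0.2059402157373282 off -45.895336962770166 18
scene 1 [47.0, 46.4, 46.4, 46.4, 46.2, 46.4, 46.2, 46.0, 46.2, 45.4, 47.4, 47.6, 47.6, 47.6, 47.6, 47.4, 47.4, 48.8, 48.8, 48.8, 48.6, 48.4, 48.2, 48.4, 48.4, 48.2, 48.4, 48.0, 48.0, 47.8]
yaw 0.21012768251187583 off 47.48619074891363 27
scene -1 [-47.2, -47.2, -47.6, -47.6, -47.2, -47.0, -46.8, -47.0, -47.0, -46.6, -46.8, -47.2, -47.8, -49.8, -49.6, -49.6, -49.4, -49.2, -49.0, -49.2, -48.8, -48.8, -50.4, -57.2, -59.2, -46.6, -46.4, -46.0, -46.6, -47.6]
yaw 0.16261904761904733 off -48.42997198879564 17
```

```bash
python3 - <<'E'
from h import *
cs=pickle.load(open("c.pkl","rb"))
g=cv2.GaussianBlur(rect(cs["top"],700,-30,96,480,480,6).mean(2),(0,0),3)
pts=[];up=[]
for c in range(190,390,5):
    v=g[300:430,c];k=np.argmin(v);pts.append((c,300+k)); d=np.gradient(v);up.append((c,300+np.argmin(d[:k+1])))
    
for P in(pts,up):
    P=np.array(P);p=np.polyfit(P[:,0],P[:,1],1);print(p[0],np.arctan(p[0]),np.polyval(p,306),np.abs(np.polyval(p,P[:,0])-P[:,1]).mean())
gs=cv2.GaussianBlur(rect(cs["scene"],700,-30,96,480,480,6).mean(2),(0,0),2)
a=rect(cs["scene"],700,-30,96,480,480,6)
cv2.imwrite("pics/ks.png",np.clip(a*1.5,0,255).astype(np.uint8)[:,:,::-1])
E
```

```text
0.19966228893058235 0.19707081658889522 386.79375234521564 3.324179174484051
0.14309568480300253 0.14213081790011903 350.0222701688554 4.368569418386473
```

View pics/ks.png

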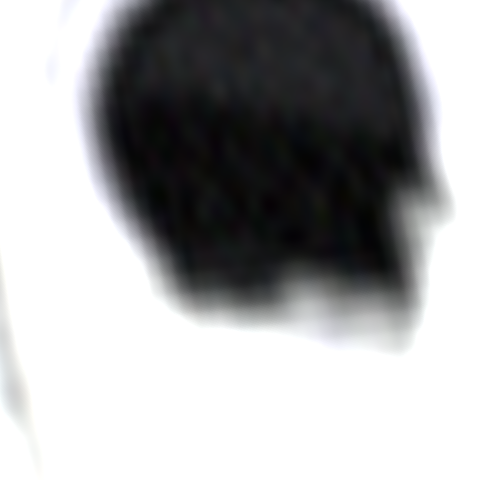

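The picks agree with each other. The key is at about (556,-99) in both views and the knob axis at about (647.3,-81), 93 mm apart, which matches the given spacing. Unit yaw is about 0.19, the pointer faces roughly -y (knob about -1.2) and the tab is near ring -0.05. I'll move over the knob.

```bash
python3 -m inch '[{"offset":[-2,2.3,-1],"yaw":0,"gripper":0},{"offset":[-4,4.6,-1],"yaw":0,"gripper":0},{"offset":[-4,4.6,-1],"yaw":0,"gripper":0},{"offset":[-4,4.6,-1],"yaw":0,"gripper":0},{"offset":[-4,4.6,0],"yaw":0,"gripper":0},{"offset":[-4,4.6,0],"yaw":0,"gripper":0},{"offset":[-4,4.6,0],"yaw":0,"gripper":0},{"offset":[-4,4.6,0],"yaw":0,"gripper":0}]'
```

```text
time_s: 1.9
position: [426.3, 244.6, 232.7]
orientation: [2.498, 1.905, 0.002]
force: [1.2, 0.6, -0.4]
finger_gap: 91.9
```

```bash
python3 -m inch '[{"offset":[-4,4.6,0],"yaw":0,"gripper":0},{"offset":[-4,4.6,0],"yaw":0,"gripper":60},{"offset":[-4,4.6,0],"yaw":0,"gripper":120},{"offset":[-4,4.6,0],"yaw":0,"gripper":150},{"offset":[-4,4.6,0],"yaw":0.1,"gripper":150},{"offset":[-3,3.5,0],"yaw":0.15,"gripper":150},{"offset":[0,0,0],"yaw":0.16,"gripper":150},{"offset":[0,0,0],"yaw":0.16,"gripper":150},{"offset":[0,0,0],"yaw":0.16,"gripper":150},{"offset":[0,0,0],"yaw":0.16,"gripper":150},{"offset":[0,0,0],"yaw":0.16,"gripper":150},{"offset":[0,0,0],"yaw":0.16,"gripper":150}]'; python3 - <<'E'
from rig import ctrl
import numpy as np
from scipy.spatial.transform import Rotation as R
o=ctrl.get_obs();print(np.round(o["qpos"],2),o["position"]);print(R.from_rotvec(o["orientation"]).as_matrix().round(3))
E
```

```text
time_s: 3.4
position: [616.0, -47.9, 232.2]
orientation: [-3.138, -0.138, -0.0]
force: [-0.3, 0.5, -0.5]
finger_gap: 37.7
[-0.11  0.38  0.19  1.61 -0.08  1.16  0.18] [616.04544444 -47.89630512 232.2268925 ]
[[ 0.996  0.088  0.   ]
 [ 0.088 -0.996  0.   ]
 [ 0.    -0.    -1.   ]]
```

```bash
python3 -m inch '[{"offset":[0,0,0],"yaw":0.13,"gripper":150},{"offset":[0,0,0],"yaw":0.13,"gripper":150},{"offset":[1.8,1.36,3],"yaw":0,"gripper":150},{"offset":[1.8,1.36,4],"yaw":0,"gripper":150},{"offset":[0,0,4],"yaw":0,"gripper":150},{"offset":[0,0,0],"yaw":0,"gripper":150}]'; python3 - <<'E'
from rig import ctrl
import numpy as np
from scipy.spatial.transform import Rotation as R
o=ctrl.get_obs();print(np.round(o["qpos"],2),o["position"]);print(R.from_rotvec(o["orientation"]).as_matrix().round(3))
from h import *
for n in("top","scene"):
    c=grab(n,1);u=proj(c,[647,-81,96]).astype(int);f=c["frame"].astype(np.uint8)[u[1]-50:u[1]+50,u[0]-60:u[0]+60,::-1]
    cv2.imwrite(f"pics/a{n}.png",cv2.resize(np.clip(f*1.3,0,255).astype(np.uint8),None,fx=5,fy=5,interpolation=cv2.INTER_CUBIC)); print(n,u)
E
```

```text
time_s: 4.15
position: [643.8, -80.3, 118.5]
orientation: [-3.131, 0.262, 0.012]
force: [-0.9, 0.4, -0.4]
finger_gap: 37.9
[-0.08  0.55  0.23  1.63 -0.14  0.99  0.03] [643.80493275 -80.33732804 118.49099877]
[[ 0.986 -0.166 -0.008]
 [-0.166 -0.986  0.001]
 [-0.008  0.001 -1.   ]]
top [313 144]
scene [229 248]
```

View pics/ascene.png

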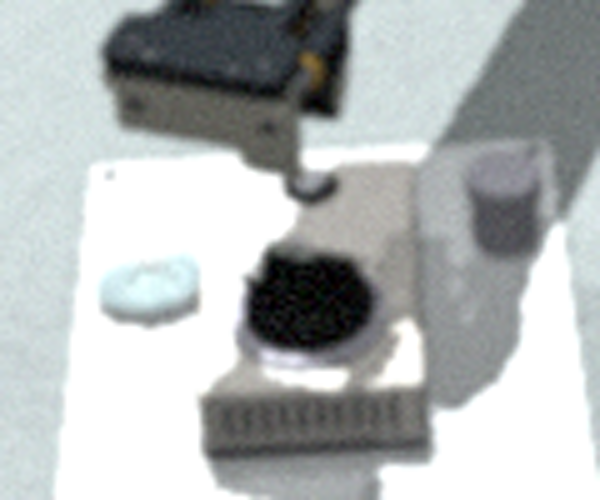

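View pics/atop.png

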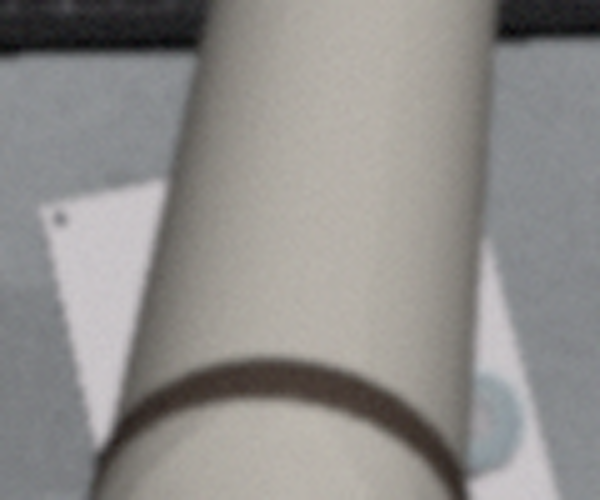

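```bash
python3 - <<'E'
from h import *
c=grab("scene",1);f=c["frame"].astype(np.uint8)[60:320,120:380,::-1].copy()
for p in([643.8,-80.3,118.5],[643.8,-80.3,184],[647,-81,96],[643.8,-80.3,250]): print(p,proj(c,p),(proj(c,p)-[120,60])*2.3)
cv2.imwrite("pics/b.png",cv2.resize(f,None,fx=2.3,fy=2.3,interpolation=cv2.INTER_CUBIC))
E
```

```text
[643.8, -80.3, 118.5] [229.69831921 239.32970738] [252.30613419 412.45832696]
[643.8, -80.3, 184] [227.67258204 215.21706249] [247.6469387  356.99924372]
[647, -81, 96] [229.76387111 248.11163562] [252.45690355 432.65676193]
[643.8, -80.3, 250] [225.46262862 188.91166465] [242.56404582 296.49682869]
```

View pics/b.png

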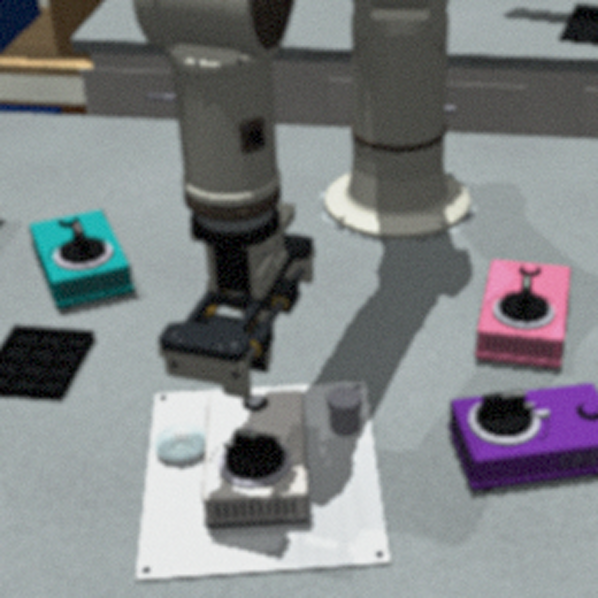

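```bash
python3 - <<'E'
from h import *
c=pickle.load(open("c.pkl","rb"))["scene"]
o=np.array([643.8,-80.3,118.5]);X=np.array([.986,-.166,-.008]);Y=np.array([-.166,-.986,0]);Z=np.array([0,0,1.])
P=lambda a,b,z:((proj(c,o+a*X+b*Y+z*Z)-[120,60])*2.3).round().tolist()
for a in(95,65,38,19,0,-38): print(a,[P(a,b,66) for b in(-37,37)],[P(a,b,0) for b in(-10,10)])
E
```

```text
95 [[248.0, 430.0], [167.0, 414.0]] [[225.0, 481.0], [203.0, 477.0]]
65 [[261.0, 408.0], [181.0, 393.0]] [[237.0, 459.0], [216.0, 455.0]]
38 [[272.0, 389.0], [193.0, 375.0]] [[248.0, 440.0], [228.0, 436.0]]
19 [[279.0, 376.0], [202.0, 362.0]] [[255.0, 427.0], [235.0, 423.0]]
0 [[286.0, 363.0], [210.0, 350.0]] [[262.0, 414.0], [242.0, 411.0]]
-38 [[300.0, 339.0], [225.0, 327.0]] [[276.0, 390.0], [257.0, 387.0]]
```

```bash
python3 - <<'E'
from h import *
c=pickle.load(open("c.pkl","rb"))["scene"]
print(proj(c,[172,626,191]),proj(c,[172,626,257]))
X=np.array([.264,.964,0])
for a in(95,46,65,-46,-65,-95):print(a,proj(c,np.array([172,626,191])+a*X),proj(c,np.array([172,626,257])+a*X))
f=c["frame"].astype(np.uint8)[0:170,440:560,::-1]
cv2.imwrite("pics/b0.png",cv2.resize(f,None,fx=3.5,fy=3.5,interpolation=cv2.INTER_CUBIC))
E
```

```text
[515.40935328 127.88378137] [522.78452168 105.19642831]
95 [553.56732829 133.73751703] [562.33957556 110.71766851]
46 [533.67628644 130.68607363] [541.71335467 107.83858458]
65 [541.33534423 131.86103377] [549.65371165 108.94692887]
-46 [497.52330609 125.13992003] [504.26265693 102.61107817]
-65 [490.24395839 124.02321042] [496.72801756 101.55936543]
-95 [478.87649274 122.27935114] [484.96590696  99.91756669]
```

View pics/b0.png

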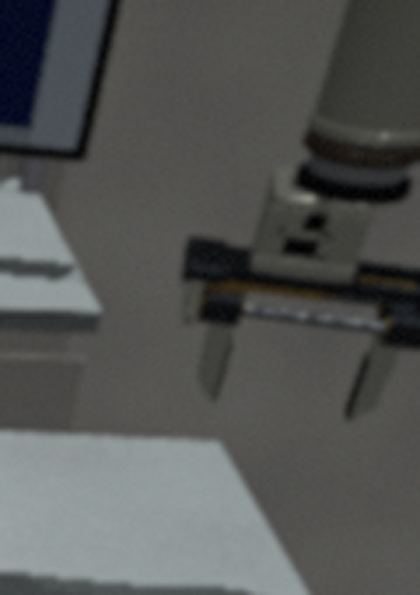

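```bash
python3 - <<'E'
from h import *
cs=pickle.load(open("c.pkl","rb"))
for n in cs: print(n,[proj(cs[n],p).round(1).tolist() for p in([0,0,0],[0,0,10],[0,90,0],[0,-90,0],[90,0,0])])
E
```

```text
top [[289.5, 403.4], [289.6, 404.4], [253.9, 404.4], [325.2, 402.5], [288.4, 366.2]]
scene [[292.4, 147.6], [292.5, 145.0], [319.0, 149.0], [266.1, 146.2], [289.9, 161.0]]
```

```bash
python3 -m inch '[{"offset":[0.36,0,1],"yaw":0,"gripper":150},{"offset":[0,0,1],"yaw":0,"gripper":150},{"offset":[0,0,0],"yaw":0,"gripper":150}]'; python3 - <<'E'
from h import *
c=grab("scene",1);f=c["frame"].astype(np.uint8)[140:290,150:310,::-1].copy()
cv2.imwrite("pics/b2.png",cv2.resize(f,None,fx=4,fy=4,interpolation=cv2.INTER_CUBIC))
E
```

```text
time_s: 4.68
position: [649.7, -81.2, 101.2]
orientation: [-3.131, 0.262, 0.003]
force: [-0.1, 0.5, 0.3]
finger_gap: 37.6
```

View pics/b2.png

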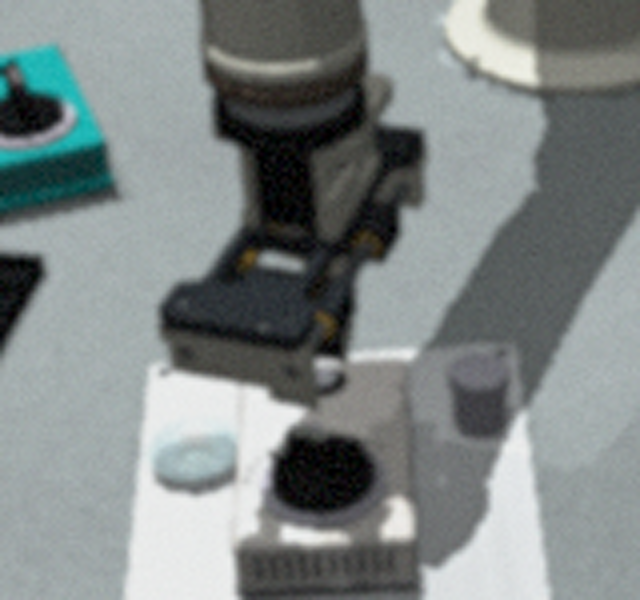

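```bash
python3 - <<'E'
from h import *
c=pickle.load(open("c.pkl","rb"))["scene"]
for a in(19,38):
  for z in(100,130,140,150,160): print(a,z,((proj(c,np.array([649.7,-81.2,z])+a*np.array([.986,-.166,0]))-[150,140])*4).round())
for z in(100,120,140,150): print(z,ray(c,(225,240.5),z).round(1))
E
```

```text
19 100 [305. 452.]
19 130 [301. 409.]
19 140 [299. 395.]
19 150 [298. 380.]
19 160 [297. 365.]
38 100 [292. 475.]
38 130 [288. 432.]
38 140 [286. 417.]
38 150 [285. 402.]
38 160 [283. 387.]
100 [627.1 -95.5 100. ]
120 [650.6 -89.2 120. ]
140 [674.2 -82.9 140. ]
150 [685.9 -79.7 150. ]
```

```bash
python3 -m inch '[{"offset":[-0.15,0,0.8],"yaw":0,"gripper":150},{"offset":[0,0,0.8],"yaw":0,"gripper":150},{"offset":[0,0,0.4],"yaw":0,"gripper":150},{"offset":[0,0,0],"yaw":0,"gripper":150}]'; python3 - <<'E'
from h import *
c=grab("scene",1);f=c["frame"].astype(np.uint8)[140:290,150:310,::-1].copy()
cv2.imwrite("pics/b3.png",cv2.resize(f,None,fx=4,fy=4,interpolation=cv2.INTER_CUBIC))
E
```

```text
time_s: 5.22
position: [648.7, -81.2, 81.6]
orientation: [3.131, -0.262, -0.002]
force: [0.1, 0.2, 0.9]
finger_gap: 37.7
```

View pics/b3.png

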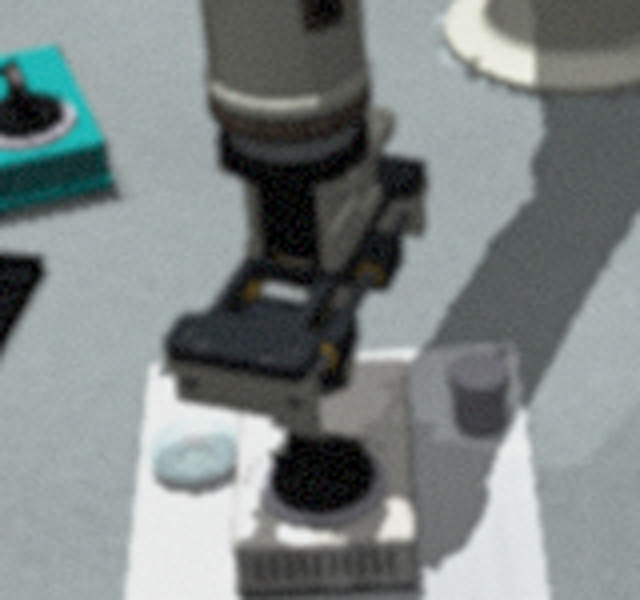

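```bash
python3 - <<'E'
from h import *
c=pickle.load(open("c.pkl","rb"))["scene"]
X=np.array([.966,-.259,0])*0+np.array([.986,-.166,0]);Y=np.array([-.166,-.986,0])
for nm,o in(("Z",np.array([648.7,-81.2,121.6])),("X",np.array([598.7,-81.2,81.6])),("none",np.array([648.7,-81.2,81.6]))):
  for a,z in((19,0),(38,0),(65,66),(95,66)):
    print(nm,a,z,[((proj(c,o+a*X+b*Y+[0,0,z])-[150,140])*4).round().tolist() for b in((-9.5,9.5) if z==0 else (-37.5,37.5))])
E
```

```text
Z 19 0 [[319.0, 423.0], [286.0, 417.0]]
Z 38 0 [[306.0, 446.0], [272.0, 440.0]]
Z 65 66 [[330.0, 389.0], [189.0, 363.0]]
Z 95 66 [[308.0, 428.0], [164.0, 400.0]]
X 19 0 [[341.0, 421.0], [309.0, 415.0]]
X 38 0 [[329.0, 442.0], [297.0, 436.0]]
X 65 66 [[353.0, 388.0], [221.0, 364.0]]
X 95 66 [[333.0, 424.0], [198.0, 398.0]]
none 19 0 [[324.0, 479.0], [291.0, 473.0]]
none 38 0 [[311.0, 502.0], [278.0, 496.0]]
none 65 66 [[335.0, 451.0], [198.0, 424.0]]
none 95 66 [[314.0, 490.0], [173.0, 462.0]]
```

```bash
python3 -m inch '[{"offset":[-0.1,0,0.6],"yaw":0,"gripper":150},{"offset":[0,0,0],"yaw":0,"gripper":150}]';python3 -m inch '[{"offset":[0,0,0.15],"yaw":0,"gripper":150},{"offset":[0,0,0],"yaw":0,"gripper":150}]'
```

```text
time_s: 5.52
position: [647.6, -80.9, 75.6]
orientation: [-3.131, 0.262, 0.002]
force: [-0.2, 0.0, 0.2]
finger_gap: 37.7
time_s: 5.78
position: [648.1, -81.1, 74.7]
orientation: [3.131, -0.262, -0.0]
force: [0.1, -0.6, 0.3]
finger_gap: 37.8
```

```bash
python3 -m inch '[{"offset":[0,0,0.15],"yaw":0,"gripper":150},{"offset":[0,0,0],"yaw":0,"gripper":150}]'
```

```text
time_s: 6.02
position: [648.1, -81.0, 73.1]
orientation: [-3.131, 0.262, 0.0]
force: [-0.1, -0.8, -0.6]
finger_gap: 37.7
```

```bash
for i in 1; do python3 -m inch '[{"offset":[0,0,0.15],"yaw":0,"gripper":150},{"offset":[0,0,0],"yaw":0,"gripper":150}]'; done
```

```text
time_s: 6.28
position: [648.0, -81.0, 71.5]
orientation: [-3.131, 0.262, 0.001]
force: [0.2, 0.2, 0.2]
finger_gap: 37.7
```

```bash
python3 -m inch '[{"offset":[0,0,0.1],"yaw":0,"gripper":150},{"offset":[0,0,0],"yaw":0,"gripper":150}]'
```

```text
time_s: 6.52
position: [648.0, -81.0, 70.6]
orientation: [-3.131, 0.262, 0.0]
force: [0.3, -0.5, -0.0]
finger_gap: 37.8
```

```bash
python3 -m inch '[{"offset":[0,0,0.1],"yaw":0,"gripper":150},{"offset":[0,0,0],"yaw":0,"gripper":150}]'
```

```text
time_s: 6.78
position: [648.0, -81.0, 69.6]
orientation: [-3.131, 0.262, 0.0]
force: [-0.3, -1.4, -0.2]
finger_gap: 38.1
```

```bash
python3 - <<'E'
from h import *
c=grab("scene",4);f=np.clip(c["frame"]*1.2,0,255).astype(np.uint8)[180:290,170:290,::-1].copy()
cv2.imwrite("pics/b4.png",cv2.resize(f,None,fx=5.2,fy=5.2,interpolation=cv2.INTER_CUBIC))
E
```

```text
(no output)
```

View pics/b4.png

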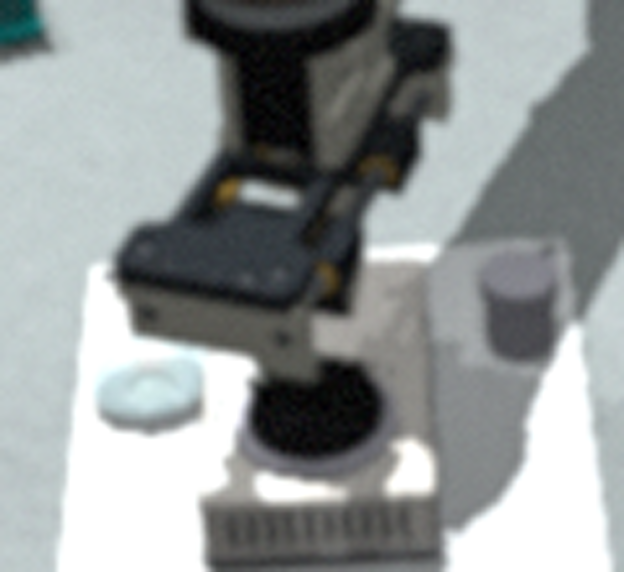

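```bash
python3 -m inch '[{"offset":[0,0,0.1],"yaw":0,"gripper":150},{"offset":[0,0,0],"yaw":0,"gripper":150}]'
```

```text
time_s: 7.22
position: [648.0, -81.0, 68.6]
orientation: [-3.131, 0.262, 0.0]
force: [0.6, 0.1, 0.1]
finger_gap: 37.7
```

```bash
python3 -m inch '[{"offset":[0,0,0.1],"yaw":0,"gripper":150},{"offset":[0,0,0],"yaw":0,"gripper":150}]'
```

```text
time_s: 7.48
position: [648.0, -81.0, 67.6]
orientation: [-3.131, 0.262, 0.0]
force: [0.4, 0.7, -0.2]
finger_gap: 37.5
```

```bash
python3 -m inch '[{"offset":[0,0,0.1],"yaw":0,"gripper":150},{"offset":[0,0,0],"yaw":0,"gripper":150}]'
```

```text
time_s: 7.72
position: [648.0, -81.0, 66.6]
orientation: [-3.131, 0.262, 0.0]
force: [-0.2, -0.3, 0.6]
finger_gap: 37.8
```

No contact at 66.6, where the reported TCP would already be below the skirt top (70). The pictures show the fingertips about 30–40 mm above the reported TCP, so I'll trust the pictures and the force, and go down in guarded steps.

```bash
python3 -m inch '[{"offset":[0,0,0.4],"yaw":0,"gripper":150},{"offset":[0,0,0.4],"yaw":0,"gripper":150},{"offset":[0,0,0],"yaw":0,"gripper":150}]'; python3 - <<'E'
from h import *
c=grab("scene",4);f=np.clip(c["frame"]*1.6,0,255).astype(np.uint8)[210:290,185:275,::-1].copy()
cv2.imwrite("pics/b5.png",cv2.resize(f,None,fx=7,fy=7,interpolation=cv2.INTER_CUBIC))
E
```

```text
time_s: 8.1
position: [647.5, -81.0, 58.0]
orientation: [-3.131, 0.262, 0.002]
force: [0.0, 0.1, 0.8]
finger_gap: 37.6
```

View pics/b5.png

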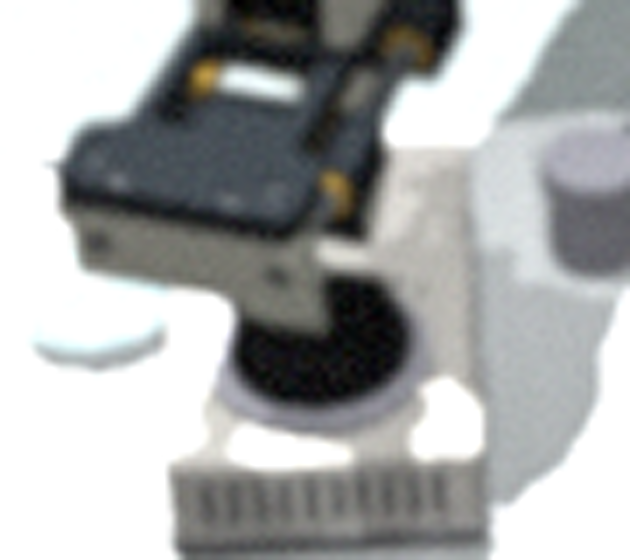

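```bash
python3 - <<'E'
from h import *
c=pickle.load(open("c.pkl","rb"))["scene"]
for z in(75,80,85,90,95,100):print(z,ray(c,(185+300/7,210+330/7),z).round(1))
E
```

```text
75 [653.8 -85.3  75. ]
80 [659.2 -83.9  80. ]
85 [664.7 -82.4  85. ]
90 [670.2 -81.   90. ]
95 [675.7 -79.5  95. ]
100 [681.2 -78.1 100. ]
```

```bash
python3 -m inch '[{"offset":[0,0,0.4],"yaw":0,"gripper":150},{"offset":[0,0,0.3],"yaw":0,"gripper":150},{"offset":[0,0,0],"yaw":0,"gripper":150}]'
```

```text
time_s: 8.68
position: [647.7, -81.0, 51.2]
orientation: [-3.131, 0.262, 0.001]
force: [-0.4, -0.1, -0.6]
finger_gap: 37.8
```

```bash
python3 -m inch '[{"offset":[0,0,0.2],"yaw":0,"gripper":150},{"offset":[0,0,0],"yaw":0,"gripper":150}]'
```

```text
time_s: 8.93
position: [648.0, -81.0, 49.6]
orientation: [-3.131, 0.262, 0.0]
force: [-0.1, 0.2, 0.7]
finger_gap: 38.0
```

```bash
python3 -m inch '[{"offset":[0,0,0.2],"yaw":0,"gripper":150},{"offset":[0,0,0],"yaw":0,"gripper":150}]'; python3 - <<'E'
from h import *
c=grab("scene",4);f=np.clip(c["frame"]*1.6,0,255).astype(np.uint8)[210:290,185:275,::-1].copy()
cv2.imwrite("pics/b6.png",cv2.resize(f,None,fx=7,fy=7,interpolation=cv2.INTER_CUBIC))
E
```

```text
time_s: 9.18
position: [648.0, -81.0, 47.5]
orientation: [-3.131, 0.262, 0.001]
force: [-0.1, 0.1, -0.6]
finger_gap: 37.8
```

View pics/b6.png

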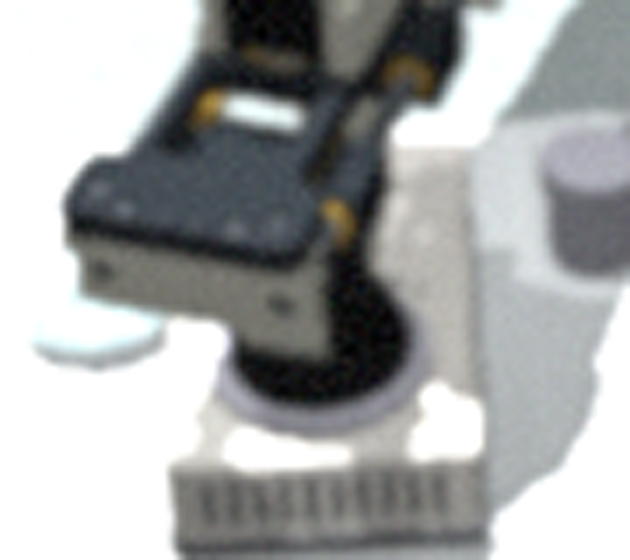

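```bash
python3 -m inch '[{"offset":[0,0,0.2],"yaw":0,"gripper":184},{"offset":[0,0,0.2],"yaw":0,"gripper":184},{"offset":[0,0,0],"yaw":0,"gripper":184}]' 10
```

```text
time_s: 9.75
position: [647.9, -81.0, 43.4]
orientation: [-3.131, 0.262, 0.001]
force: [0.3, -0.5, 0.7]
finger_gap: 25.8
```

```bash
python3 -m inch '[{"offset":[0,0,0.1],"yaw":0,"gripper":184},{"offset":[0,0,0],"yaw":0,"gripper":184}]'
```

```text
time_s: 10.0
position: [648.1, -81.0, 42.6]
orientation: [-3.131, 0.262, 0.0]
force: [-0.0, 0.2, 0.5]
finger_gap: 25.4
```

```bash
python3 -m inch '[{"offset":[0,0,0.1],"yaw":0,"gripper":184},{"offset":[0,0,0],"yaw":0,"gripper":184}]'
```

```text
time_s: 10.25
position: [648.0, -81.0, 41.6]
orientation: [-3.131, 0.262, 0.0]
force: [0.2, -0.0, -0.0]
finger_gap: 25.8
```

```bash
python3 -m inch '[{"offset":[0,0,0.1],"yaw":0,"gripper":184},{"offset":[0,0,0],"yaw":0,"gripper":184}]'
```

```text
time_s: 10.5
position: [648.0, -81.0, 40.6]
orientation: [-3.131, 0.262, 0.0]
force: [0.1, -0.7, 0.2]
finger_gap: 25.6
```

```bash
python3 - <<'E'
from h import *
c=grab("scene",4);f=np.clip(c["frame"]*1.6,0,255).astype(np.uint8)[210:290,185:275,::-1].copy()
cv2.imwrite("pics/b7.png",cv2.resize(f,None,fx=7,fy=7,interpolation=cv2.INTER_CUBIC))
E
```

```text
(no output)
```

View pics/b7.png

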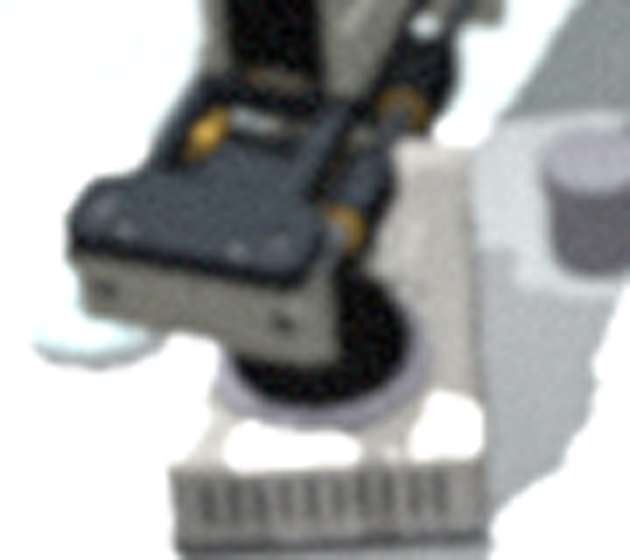

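```bash
python3 -m inch '[{"offset":[0,0,0.1],"yaw":0,"gripper":184},{"offset":[0,0,0.1],"yaw":0,"gripper":184},{"offset":[0,0,0],"yaw":0,"gripper":184}]'
```

```text
time_s: 11.08
position: [648.0, -81.0, 38.5]
orientation: [3.131, -0.262, -0.0]
force: [-0.1, 0.0, -0.6]
finger_gap: 25.3
```

```bash
python3 -m inch '[{"offset":[0,0,0.1],"yaw":0,"gripper":184},{"offset":[0,0,0],"yaw":0,"gripper":184}]'
```

```text
time_s: 11.32
position: [648.0, -81.1, 37.6]
orientation: [3.131, -0.262, -0.0]
force: [0.0, -0.0, -0.0]
finger_gap: 25.3
```

```bash
python3 -m inch '[{"offset":[0,0,0.1],"yaw":0,"gripper":184},{"offset":[0,0,0],"yaw":0,"gripper":184}]'
```

```text
time_s: 11.58
position: [648.1, -81.0, 36.6]
orientation: [-3.131, 0.262, 0.0]
force: [-0.4, -0.0, 0.2]
finger_gap: 25.4
```

```bash
python3 -m inch '[{"offset":[0,0,0.1],"yaw":0,"gripper":184},{"offset":[0,0,0],"yaw":0,"gripper":184}]'
```

```text
time_s: 11.82
position: [648.2, -81.1, 35.9]
orientation: [-3.131, 0.262, -0.0]
force: [-0.5, -0.5, 1.4]
finger_gap: 25.5
```

Contact comes at state z of about 35.8, so the real fingertips are about 34 mm above the reported TCP. I'll ease off and close softly to check centring.

```bash
python3 -m inch '[{"offset":[0,0,-0.1],"yaw":0,"gripper":200},{"offset":[0,0,0],"yaw":0,"gripper":212},{"offset":[0,0,0],"yaw":0,"gripper":212},{"offset":[0,0,0],"yaw":0,"gripper":212}]' 3; python3 - <<'E'
from rig import ctrl
import numpy as np
o=ctrl.get_obs();print(np.round(o["force"],2),np.round(o["ft_torque"],3))
E
```

```text
time_s: 12.32
position: [648.0, -81.0, 36.6]
orientation: [3.131, -0.262, -0.0]
force: [-0.0, -0.8, -0.3]
finger_gap: 15.5
[-0.01 -0.8  -0.3 ] [-0.085  0.076  0.002]
```

```bash
python3 -m inch '[{"offset":[0,0,0],"yaw":0,"gripper":218},{"offset":[0,0,0],"yaw":0,"gripper":218},{"offset":[0,0,0],"yaw":0,"gripper":226},{"offset":[0,0,0],"yaw":0,"gripper":226},{"offset":[0,0,0],"yaw":0,"gripper":226}]' 3; python3 - <<'E'
from rig import ctrl
import numpy as np
o=ctrl.get_obs();print(np.round(o["force"],2),np.round(o["ft_torque"],3))
E
```

```text
time_s: 12.95
position: [648.2, -81.1, 36.7]
orientation: [-3.131, 0.262, -0.0]
force: [0.2, -0.4, -0.3]
finger_gap: 12.6
[ 0.15 -0.39 -0.34] [-0.092 -0.08  -0.027]
```

```bash
python3 -m inch '[{"offset":[0,0,0],"yaw":0,"gripper":245},{"offset":[0,0,0],"yaw":0,"gripper":245},{"offset":[0,0,0],"yaw":0,"gripper":245}]' 3; python3 - <<'E'
from rig import ctrl
import numpy as np
for i in range(2):
    o=ctrl.get_obs();print(np.round(o["force"],2),np.round(o["ft_torque"],3),o["position"],o["finger_gap"])
    c=ctrl.camera("scene")
E
```

```text
time_s: 13.32
position: [648.2, -81.0, 36.7]
orientation: [-3.131, 0.262, -0.0]
force: [1.3, 0.1, -0.0]
finger_gap: 12.2
[ 1.3   0.05 -0.03] [-0.131 -0.11  -0.068] [648.20493985 -81.02328169  36.69474229] 12.24421290306452
[-0.16  0.58 -1.03] [-0.203 -0.121  0.045] [648.19538602 -81.03936771  36.70075918] 12.728518708609446
```

```bash
python3 -m inch '[{"offset":[0,0,0.1],"yaw":0,"gripper":245},{"offset":[0,0,0],"yaw":0,"gripper":245},{"offset":[0,0,0],"yaw":0,"gripper":245}]'
```

```text
time_s: 13.8
position: [648.3, -81.0, 36.1]
orientation: [-3.131, 0.262, -0.001]
force: [-1.3, 1.6, 4.9]
finger_gap: 12.4
```

```bash
python3 -m inch '[{"offset":[0,0,0.05],"yaw":0,"gripper":245},{"offset":[0,0,0],"yaw":0,"gripper":245}]'
```

```text
time_s: 14.05
position: [648.3, -81.0, 35.9]
orientation: [-3.13, 0.262, -0.0]
force: [-2.0, -0.1, 7.7]
finger_gap: 12.5
```

```bash
python3 -m inch '[{"offset":[0,0,0.1],"yaw":0,"gripper":245},{"offset":[0,0,0],"yaw":0,"gripper":245}]'
```

```text
time_s: 14.3
position: [648.3, -81.0, 35.7]
orientation: [-3.13, 0.262, -0.0]
force: [-5.5, 0.2, 13.5]
finger_gap: 12.3
```

```bash
python3 -m inch '[{"offset":[0,0,0],"yaw":0,"gripper":250},{"offset":[0,0,0],"yaw":0,"gripper":250},{"offset":[0,0,0],"yaw":0,"gripper":250}]' 52; python3 - <<'E'
from rig import ctrl
import numpy as np
o=ctrl.get_obs();print(np.round(o["force"],2),np.round(o["ft_torque"],3),o["orientation"])
E
```

```text
time_s: 14.68
position: [648.3, -81.0, 35.8]
orientation: [-3.13, 0.263, -0.001]
force: [-3.9, 1.9, 13.6]
finger_gap: 11.7
[-3.92  1.88 13.65] [ 0.127  1.161 -0.229] [-3.13005403e+00  2.63027052e-01 -6.56069247e-04]
```

```bash
python3 -m inch '[{"offset":[-0.05,0,0.04],"yaw":0,"gripper":250},{"offset":[0,0,0],"yaw":0,"gripper":250}]'; python3 - <<'E'
from rig import ctrl
import numpy as np
o=ctrl.get_obs();print(np.round(o["force"],2),np.round(o["ft_torque"],3))
E
```

```text
time_s: 14.92
position: [648.3, -81.0, 35.8]
orientation: [-3.13, 0.263, -0.002]
force: [-4.1, 0.2, 13.8]
finger_gap: 11.6
[-4.15  0.2  13.82] [ 0.044  1.035 -0.311]
```

```bash
python3 -m inch '[{"offset":[0,0,0.05],"yaw":0,"gripper":250},{"offset":[0,0,0],"yaw":0,"gripper":250}]'; python3 - <<'E'
from rig import ctrl
import numpy as np
o=ctrl.get_obs();print(np.round(o["force"],2),np.round(o["ft_torque"],3))
E
```

```text
time_s: 15.18
position: [648.3, -81.1, 35.7]
orientation: [-3.13, 0.263, -0.002]
force: [-4.8, 0.8, 16.5]
finger_gap: 12.0
[-4.75  0.78 16.53] [ 0.06   1.354 -0.283]
```

```bash
python3 -m inch '[{"offset":[0,0,0],"yaw":0.05,"gripper":250},{"offset":[0,0,0],"yaw":0.05,"gripper":250},{"offset":[0,0,0],"yaw":0.05,"gripper":250},{"offset":[0,0,0],"yaw":0.05,"gripper":250}]'; python3 - <<'E'
from rig import ctrl
import numpy as np
o=ctrl.get_obs();print(np.round(o["force"],2),np.round(o["ft_torque"],3));w=o["orientation"];print("pointer",np.pi/2+2*np.arctan2(w[1],w[0])%(2*np.pi), w)
E
```

```text
time_s: 15.68
position: [648.5, -81.1, 35.7]
orientation: [-3.088, 0.574, -0.003]
force: [-5.2, 0.9, 16.7]
finger_gap: 11.5
[-5.15  0.86 16.68] [0.052 1.305 0.319]
pointer 7.486409142711167 [-3.08834341e+00  5.74073206e-01 -2.59591620e-03]
```

```bash
cat > st.py <<'E'
from rig import ctrl
import numpy as np
from scipy.spatial.transform import Rotation as R
o=ctrl.get_obs();m=R.from_rotvec(o["orientation"]).as_matrix()
print("F",np.round(o["force"],2),"M",np.round(o["ft_torque"],3),"tool y from -x: %.3f"%np.arctan2(-m[1,1],-m[0,1]))
E
python3 -m inch '[{"offset":[0,0,0],"yaw":0.06,"gripper":250},{"offset":[0,0,0],"yaw":0.06,"gripper":250},{"offset":[0,0,0],"yaw":0.06,"gripper":250},{"offset":[0,0,0],"yaw":0.06,"gripper":250},{"offset":[0,0,0],"yaw":0.06,"gripper":250}]'; python3 st.py
```

```text
time_s: 16.3
position: [648.6, -81.2, 35.8]
orientation: [-2.967, 1.03, -0.003]
force: [-4.5, 1.2, 17.3]
finger_gap: 11.6
F [-4.51  1.22 17.28] M [0.074 1.252 0.268] tool y from -x: 0.903
```

```bash
python3 -m inch '[{"offset":[0,0,0],"yaw":0.06,"gripper":250},{"offset":[0,0,0],"yaw":0.06,"gripper":250},{"offset":[0,0,0],"yaw":0.06,"gripper":250},{"offset":[0,0,0],"yaw":0.06,"gripper":250},{"offset":[0,0,0],"yaw":0.06,"gripper":250}]'; python3 st.py
```

```text
time_s: 16.92
position: [648.7, -81.3, 35.7]
orientation: [-2.78, 1.461, -0.003]
force: [-3.6, 1.0, 16.2]
finger_gap: 11.5
F [-3.65  1.05 16.21] M [-0.003  1.177  0.341] tool y from -x: 0.603
```

```bash
python3 -m inch '[{"offset":[0,0,0],"yaw":0.06,"gripper":250},{"offset":[0,0,0],"yaw":0.06,"gripper":250},{"offset":[0,0,0],"yaw":0.06,"gripper":250},{"offset":[0,0,0],"yaw":0.05,"gripper":250},{"offset":[0,0,0],"yaw":0,"gripper":250}]'; python3 st.py; python3 - <<'E'
from h import *
c=grab("scene",4);pickle.dump(c,open("s2.pkl","wb"))
f=np.clip(c["frame"]*1.4,0,255).astype(np.uint8)[210:310,175:295,::-1].copy()
cv2.imwrite("pics/b8.png",cv2.resize(f,None,fx=6,fy=6,interpolation=cv2.INTER_CUBIC))
E
```

```text
time_s: 17.55
position: [648.8, -81.5, 35.7]
orientation: [-2.595, 1.769, -0.003]
force: [-3.9, 0.2, 17.0]
finger_gap: 11.6
F [-3.85  0.19 17.04] M [0.015 1.144 0.057] tool y from -x: 0.374
```

View pics/b8.png

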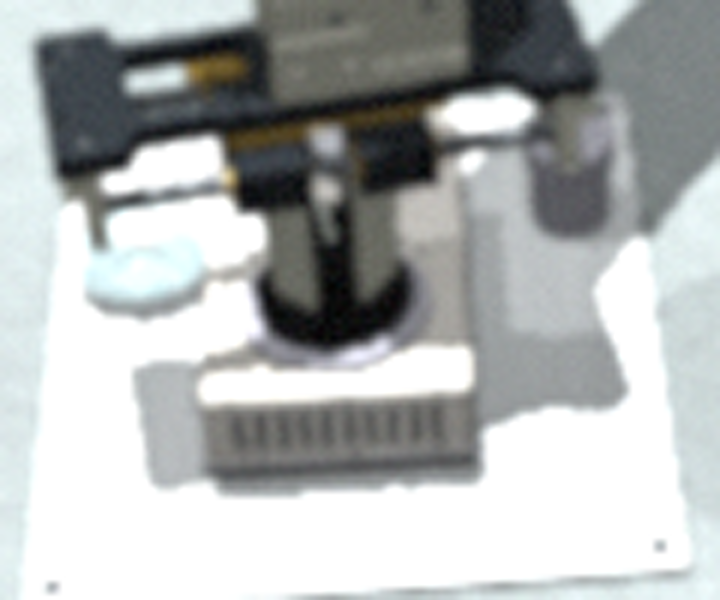

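```bash
python3 -m inch '[{"offset":[0,0,0],"yaw":0.05,"gripper":250},{"offset":[0,0,0],"yaw":0.05,"gripper":250},{"offset":[0,0,0],"yaw":0.03,"gripper":250},{"offset":[0,0,0],"yaw":0,"gripper":250}]'; python3 st.py; python3 - <<'E'
from h import *
c=grab("scene",4)
f=np.clip(c["frame"]*1.4,0,255).astype(np.uint8)[230:280,205:265,::-1].copy()
cv2.imwrite("pics/b9.png",cv2.resize(f,None,fx=11,fy=11,interpolation=cv2.INTER_CUBIC))
E
```

```text
time_s: 18.25
position: [648.8, -81.5, 35.7]
orientation: [-2.474, 1.934, -0.003]
force: [-4.3, -0.7, 16.6]
finger_gap: 11.6
F [-4.32 -0.69 16.64] M [0.032 1.172 0.175] tool y from -x: 0.244
```

View pics/b9.png

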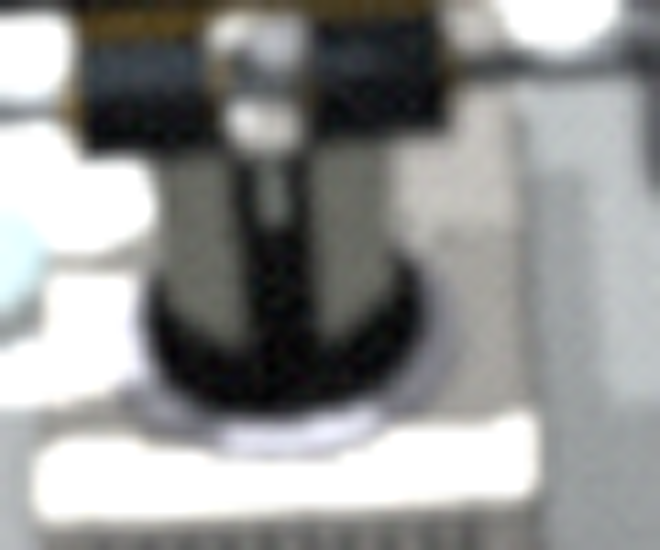

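```bash
python3 -m inch '[{"offset":[0,0,0],"yaw":0,"gripper":222},{"offset":[0,0,0],"yaw":0,"gripper":190},{"offset":[0,0,0],"yaw":0,"gripper":190},{"offset":[0,0,-0.5],"yaw":0,"gripper":190},{"offset":[0,0,-3],"yaw":0,"gripper":190},{"offset":[0,0,-4],"yaw":0,"gripper":190},{"offset":[0,0,-4],"yaw":0,"gripper":190},{"offset":[0,0,0],"yaw":0,"gripper":190}]'; python3 st.py
```

```text
time_s: 19.45
position: [649.9, -81.3, 151.6]
orientation: [-2.473, 1.932, -0.007]
force: [0.6, 1.0, -0.3]
finger_gap: 23.6
F [ 0.61  1.01 -0.33] M [-0.072  0.099  0.066] tool y from -x: 0.244
```

```bash
python3 -m inch '[{"offset":[-4,-1,-1],"yaw":0,"gripper":190},{"offset":[-5,-1,-1],"yaw":0,"gripper":190},{"offset":[-5,-1,0],"yaw":0,"gripper":190},{"offset":[-5,-1,0],"yaw":0,"gripper":190},{"offset":[-5,-2,0],"yaw":0,"gripper":190},{"offset":[0,0,0],"yaw":0,"gripper":190}]'; python3 - <<'E'
from h import *
cs={n:grab(n,10) for n in("top","scene")}
pickle.dump(cs,open("d.pkl","wb"))
c0=pickle.load(open("c.pkl","rb"))
a=np.hstack([rect(x["top"],700,-35,96,400,540,5) for x in(c0,cs)])
cv2.imwrite("pics/d1.png",np.clip((a-10)*1.5,0,255).astype(np.uint8)[:,:,::-1])
a=np.hstack([cv2.resize(x["scene"]["frame"][220:300,190:275],None,fx=4.6,fy=4.6,interpolation=cv2.INTER_CUBIC) for x in(c0,cs)])
cv2.imwrite("pics/d2.png",np.clip(a*1.2,0,255).astype(np.uint8)[:,:,::-1])
E
```

```text
time_s: 20.2
position: [645.9, 174.8, 165.8]
orientation: [-2.485, 1.922, 0.007]
force: [-0.6, 0.2, -1.0]
finger_gap: 23.2
```

View pics/d1.png

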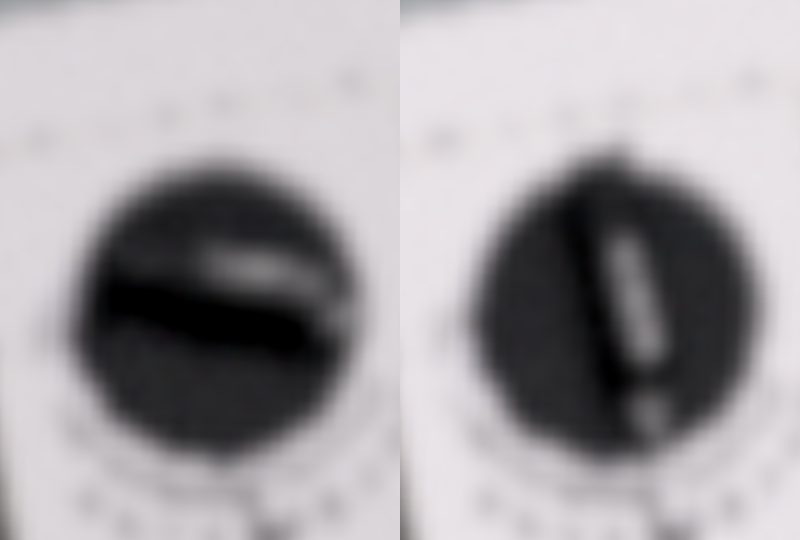

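View pics/d2.png

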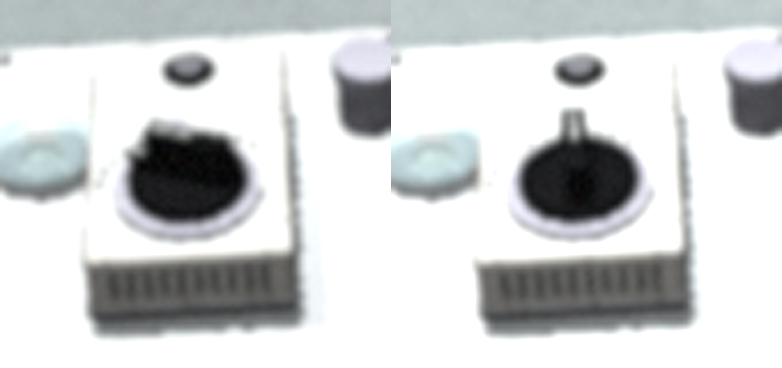

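```bash
python3 - <<'E'
from h import *
c0=pickle.load(open("c.pkl","rb"))["top"];c1=pickle.load(open("d.pkl","rb"))["top"]
c=dict(c0);c["frame"]=(8*c0["frame"]+10*c1["frame"])/18
z=67
a=rect(c,625,-60,z,400,400,8);a=cv2.GaussianBlur(a,(0,0),2)
a=np.clip((a-70)*1.7,0,255).astype(np.uint8);b=a.copy()
for ang,col in((.18,(255,0,0)),(.244,(0,200,0)),(.31,(0,0,255))):
    for r0,r1 in((33,36),(52,56)):
        pts=[]
        for r in(r0,r1):
            p=np.array([648,-81])-r*np.array([np.cos(ang),np.sin(ang)]);pts.append((int((-60-p[1])*8),int((625-p[0])*8)))
        cv2.line(b,*pts,col,1)
cv2.imwrite("pics/e.png",np.hstack([a,b])[:,:,::-1])
# angular intensity profile at various radii, z=67 and z=63
for zz in(67,63,59):
  g=rect(c,640,-40,zz,800,640,8).mean(2)
  for r in(40,43,46,48):
    A=np.arange(0,.52,.04);P=np.array([648,-81])-r*np.c_[np.cos(A),np.sin(A)]
    v=cv2.remap(g.astype(np.float32),((-40-P[:,1])*8).astype(np.float32)[None],((640-P[:,0])*8).astype(np.float32)[None],1)[0]
    print(zz,r,v.round().astype(int).tolist())
E
```

```text
67 40 [137, 136, 131, 126, 125, 132, 142, 148, 150, 149, 148, 148, 148]
67 43 [148, 148, 143, 134, 127, 130, 138, 144, 147, 148, 151, 151, 149]
67 46 [146, 149, 147, 134, 119, 114, 118, 127, 133, 141, 147, 147, 141]
67 48 [144, 149, 147, 133, 114, 105, 107, 117, 129, 140, 148, 148, 142]
63 40 [143, 142, 138, 131, 127, 130, 139, 147, 150, 151, 150, 150, 150]
63 43 [148, 150, 148, 139, 128, 125, 132, 138, 142, 143, 148, 150, 149]
63 46 [143, 149, 149, 137, 120, 109, 109, 118, 125, 136, 145, 148, 144]
63 48 [144, 149, 149, 138, 120, 107, 105, 113, 125, 138, 148, 151, 147]
59 40 [146, 147, 144, 137, 130, 128, 134, 143, 149, 150, 150, 151, 151]
59 43 [145, 149, 149, 141, 129, 120, 121, 129, 136, 138, 144, 149, 148]
59 46 [142, 148, 149, 140, 124, 109, 104, 111, 119, 132, 142, 148, 147]
59 48 [146, 151, 152, 144, 130, 117, 110, 114, 124, 137, 149, 153, 152]
```

View pics/e.png

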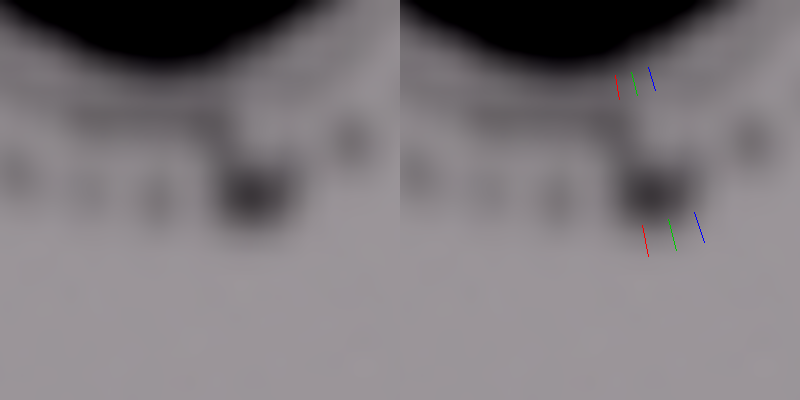

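```bash
python3 - <<'E'
from h import *
d=pickle.load(open("d.pkl","rb"))
f=d["scene"]["frame"][232:268,210:255]
cv2.imwrite("pics/f.png",np.clip(cv2.resize(f,None,fx=14,fy=14,interpolation=cv2.INTER_CUBIC)*1.05,0,255).astype(np.uint8)[:,:,::-1])
# where the tab & pointer should be for tab angle candidates
c=d["scene"]
ax=np.array([648,-81])
for a in(.18,.244,.31):
    u=np.array([-np.cos(a),-np.sin(a)])
    print(a,[((proj(c,[*(ax+r*u),z])-[210,232])*14).round().tolist() for r,z in((44,67),(51,67),(22,96),(0,96))])
E
```

```text
0.18 [[291.0, 190.0], [292.0, 162.0], [278.0, 140.0], [275.0, 230.0]]
0.244 [[274.0, 191.0], [272.0, 164.0], [269.0, 141.0], [275.0, 230.0]]
0.31 [[256.0, 193.0], [252.0, 166.0], [260.0, 142.0], [275.0, 230.0]]
```

View pics/f.png

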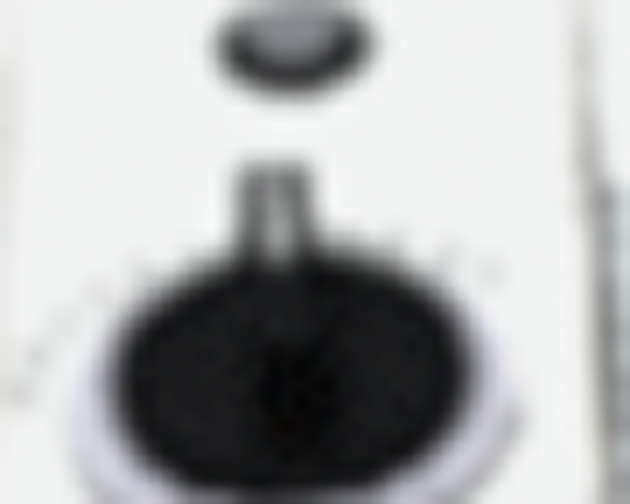

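```bash
python3 -m inch '[{"offset":[4,2.5,0],"yaw":0,"gripper":255},{"offset":[5,3.2,0],"yaw":0,"gripper":255},{"offset":[5,3.2,1],"yaw":0,"gripper":255},{"offset":[5,3.2,2],"yaw":0,"gripper":255},{"offset":[5.4,3.2,2],"yaw":0,"gripper":255},{"offset":[0,0,0],"yaw":0,"gripper":255},{"offset":[0,0,0],"yaw":0,"gripper":255}]' 30; python3 st.py
```

```text
time_s: 22.08
position: [559.5, -103.9, 119.5]
orientation: [-2.474, 1.935, 0.0]
force: [-1.1, -0.7, -0.5]
finger_gap: 0.3
F [-1.13 -0.68 -0.46] M [-0.015  0.156  0.018] tool y from -x: 0.243
```

```bash
python3 -m inch '[{"offset":[-0.55,0.17,2],"yaw":0,"gripper":255},{"offset":[0,0,3],"yaw":0,"gripper":255},{"offset":[0,0,2.5],"yaw":0,"gripper":255},{"offset":[0,0,0],"yaw":0,"gripper":255},{"offset":[0,0,0],"yaw":0,"gripper":255}]'; python3 st.py; python3 - <<'E'
from h import *
c=grab("scene",4)
f=np.clip(c["frame"]*1.3,0,255).astype(np.uint8)[190:270,195:285,::-1].copy()
cv2.imwrite("pics/g.png",cv2.resize(f,None,fx=7,fy=7,interpolation=cv2.INTER_CUBIC))
c=grab("top",1)
cv2.imwrite("pics/g2.png",c["frame"].astype(np.uint8)[90:260,230:400,::-1])
E
```

```text
time_s: 22.7
position: [557.6, -98.2, 45.3]
orientation: [-2.476, 1.932, -0.002]
force: [0.5, 0.2, 0.7]
finger_gap: 0.7
F [0.52 0.18 0.71] M [-0.113  0.139 -0.018] tool y from -x: 0.246
```

View pics/g.png

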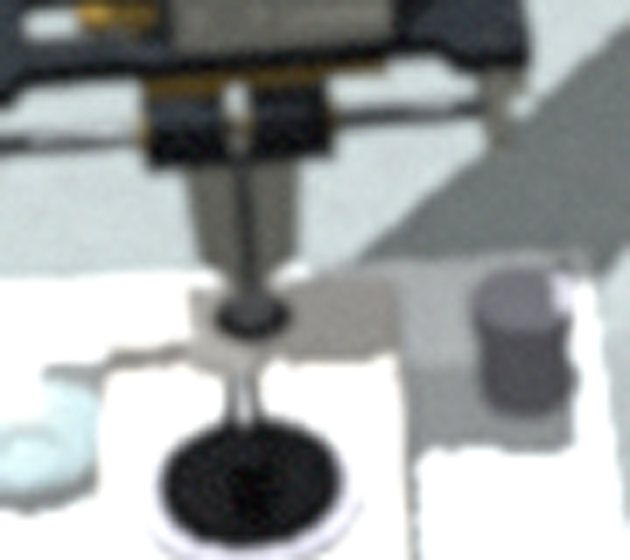

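```bash
python3 -m inch '[{"offset":[0,0,0.6],"yaw":0,"gripper":255},{"offset":[0,0,0.4],"yaw":0,"gripper":255},{"offset":[0,0,0],"yaw":0,"gripper":255},{"offset":[0,0,0],"yaw":0,"gripper":255}]'; python3 st.py
```

```text
time_s: 23.45
position: [556.2, -99.2, 34.2]
orientation: [2.475, -1.935, -0.0]
force: [0.6, -0.1, 0.5]
finger_gap: 0.5
F [ 0.61 -0.11  0.5 ] M [-0.068  0.176 -0.012] tool y from -x: 0.244
```

```bash
python3 -m inch '[{"offset":[0,0,0.2],"yaw":0,"gripper":255},{"offset":[0,0,0.1],"yaw":0,"gripper":255},{"offset":[0,0,0],"yaw":0,"gripper":255}]'; python3 st.py
```

```text
time_s: 23.82
position: [556.3, -99.1, 31.3]
orientation: [2.475, -1.935, -0.0]
force: [-0.0, -0.1, -0.1]
finger_gap: 0.4
F [-0.02 -0.12 -0.1 ] M [-0.064  0.13   0.   ] tool y from -x: 0.244
```

```bash
python3 -m inch '[{"offset":[0,0,0.1],"yaw":0,"gripper":255},{"offset":[0,0,0],"yaw":0,"gripper":255}]'; python3 st.py
```

```text
time_s: 24.08
position: [556.4, -99.2, 30.5]
orientation: [-2.475, 1.935, -0.0]
force: [-0.5, 0.2, 1.2]
finger_gap: 0.5
F [-0.46  0.22  1.15] M [-0.022  0.231  0.028] tool y from -x: 0.244
```

Key contact is at about 30.6, as predicted. I'll press on in small steps.

```bash
python3 -m inch '[{"offset":[0,0,0.1],"yaw":0,"gripper":255},{"offset":[0,0,0.1],"yaw":0,"gripper":255},{"offset":[0,0,0],"yaw":0,"gripper":255}]'; python3 st.py
```

```text
time_s: 24.45
position: [556.4, -99.2, 28.4]
orientation: [-2.475, 1.935, -0.0]
force: [-0.5, 0.3, 3.0]
finger_gap: 0.2
F [-0.52  0.33  3.01] M [-0.047  0.294 -0.049] tool y from -x: 0.244
```

```bash
python3 -m inch '[{"offset":[0,0,0.1],"yaw":0,"gripper":255},{"offset":[0,0,0.1],"yaw":0,"gripper":255},{"offset":[0,0,0],"yaw":0,"gripper":255}]'; python3 st.py
```

```text
time_s: 24.82
position: [556.5, -99.2, 26.8]
orientation: [-2.475, 1.935, -0.0]
force: [-3.0, 0.9, 6.9]
finger_gap: 0.9
F [-3.03  0.85  6.95] M [-0.043  0.613 -0.004] tool y from -x: 0.244
```

```bash
python3 -m inch '[{"offset":[0,0,0.1],"yaw":0,"gripper":255},{"offset":[0,0,0],"yaw":0,"gripper":255}]'; python3 st.py
```

```text
time_s: 25.08
position: [556.5, -99.2, 26.6]
orientation: [-2.474, 1.935, 0.0]
force: [-4.3, 0.7, 15.3]
finger_gap: 0.4
F [-4.31  0.7  15.25] M [0.174 1.17  0.07 ] tool y from -x: 0.244
```

The key bottomed after about 4 mm of travel, with the force jumping from 7 to 15 N. I'll lift off and move clear.

```bash
python3 -m inch '[{"offset":[0,0,-0.3],"yaw":0,"gripper":255},{"offset":[0,0,-0.6],"yaw":0,"gripper":255},{"offset":[0,0,-3],"yaw":0,"gripper":255},{"offset":[0,0,-5],"yaw":0,"gripper":255},{"offset":[0,0,-5],"yaw":0,"gripper":255},{"offset":[-4,-2,0],"yaw":0,"gripper":255},{"offset":[-5,-2,0],"yaw":0,"gripper":255},{"offset":[-5,-2,0],"yaw":0,"gripper":255},{"offset":[-5,-2,0],"yaw":0,"gripper":255},{"offset":[-5,-2,0],"yaw":0,"gripper":255},{"offset":[0,0,0],"yaw":0,"gripper":255},{"offset":[0,0,0],"yaw":0,"gripper":255}]'; python3 st.py; python3 - <<'E'
from h import *
cs={n:grab(n,8) for n in("top","scene")}
pickle.dump(cs,open("e.pkl","wb"))
c0=pickle.load(open("c.pkl","rb"))
a=np.hstack([rect(x["top"],715,20,59,380,560,2.6) for x in(c0,cs)])
cv2.imwrite("pics/h1.png",np.clip((a-10)*1.4,0,255).astype(np.uint8)[:,:,::-1])
cv2.imwrite("pics/h2.png",cs["scene"]["frame"].astype(np.uint8)[:,:,::-1])
from scipy.ndimage import gaussian_filter
for nm,win in(("scene",(slice(265,300),slice(195,260))),("scene key",(slice(228,242),slice(218,246)))):
    A=c0["scene"]["frame"][win].mean(2);B=cs["scene"]["frame"][win].mean(2)
    print(nm,cv2.phaseCorrelate(A,B))
for nm,win in(("top key/front",(slice(170,200),slice(295,345))),):
    A=c0["top"]["frame"][win].mean(2);B=cs["top"]["frame"][win].mean(2)
    print(nm,cv2.phaseCorrelate(A,B))
E
```

```text
time_s: 26.58
position: [595.0, 157.5, 163.9]
orientation: [2.474, -1.933, 0.0]
force: [-0.6, -0.2, -0.1]
finger_gap: 0.6
F [-0.6  -0.18 -0.1 ] M [-0.064  0.153  0.001] tool y from -x: 0.244
scene ((0.058728977647731995, -0.046549620148123694), 0.9783150883971176)
scene key ((0.01537173829246008, 0.4224542284645745), 0.9866168579471816)
top key/front ((-0.043323366732472834, 0.0734197639996168), 1.0108749800678845)
```

View pics/h1.png

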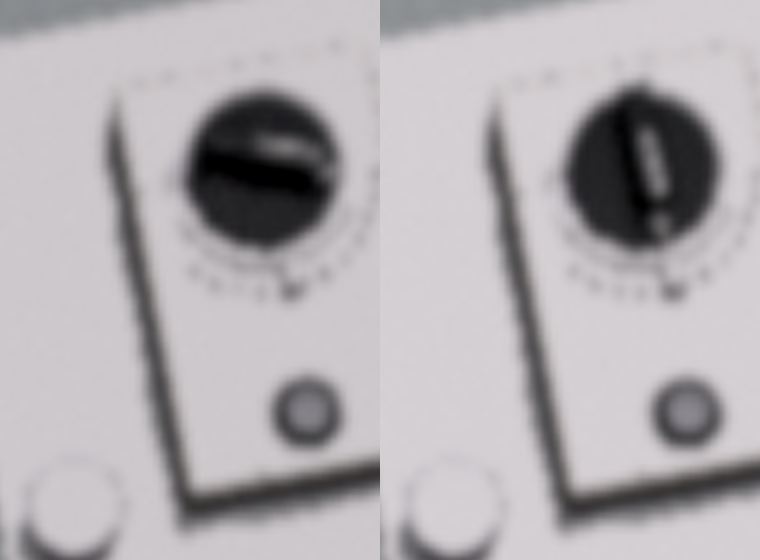

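View pics/h2.png

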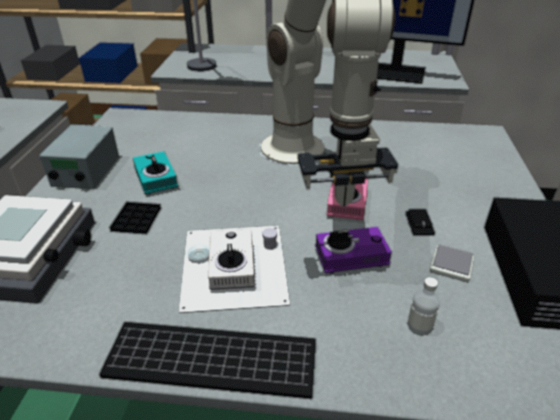

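```bash
python3 -c "
from rig import ctrl
print(ctrl.job_done())"
```

```text
the job is handed in; nothing more can be done
None
```

I turned the knob about 1.16 rad clockwise to the preset tab, then pressed the store key fully down and released it. The job was handed in at about 27 s; no verdict was reported.

- **Knob:** I gripped the bar at 52 N with the fingertips bearing on the skirt. The downward force read 16–17 N through the turn. The moment about the vertical reached about 0.3 N m, as expected for the knob's friction.
- **Alignment:** the pointer ended at 0.244 rad from world -x. My picture estimates of the tab lie between 0.235 and 0.255 rad, so I expect it to line up within about 0.02 rad. In the scene view the tab is hidden behind the bar, so only the top view shows it.
- **Key:** it moved about 4 mm and then stopped hard, where the force rose from 7 to 15 N. After I lifted off, the top view shows it as it looked at the start.
- **Controller and other things:** the last pictures match the first ones to within about 0.1 px on the controller's back in the scene view and its front end in the top view. A small scene-view window around the key gave 0.4 px, probably because the turned knob changes the picture there. The other things on the bench look unmoved, and the gripper was clear of everything.
- **Height mismatch:** the fingertips were really about 34 mm above the reported TCP. Pictures and touch both showed this, so I worked to contact force rather than reported height.

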